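# Close a sprung contact on a gauge blade with a lever jack and hold it closed

## Robot

A 6-joint arm with a two-finger parallel gripper is mounted at the origin on a cart in front of the work surface, level with it; the furniture and walls round the work are solid. World frame = base frame: x ahead of the robot, y to its left, z up, the work surface at z = 0. Lengths are in m, angles in degrees, forces in N, time in s.
With the tool pointing down it reaches from about 0.25 to 0.725 m from the base axis. Payload 9.7 kg.
Tool frame: the origin (TCP) lies at the very end of the fingers, on their centre line; the grasp point (between the pads) lies 19 mm behind it; y points along the fingers, x is the direction in which the jaws open and shut, and the axes are right-handed (so a half turn about y gives the same grasp; the last joint's range is limited). The gripper opens to 85 mm and grips with 20 to 120 N. Pads are 22 mm wide; open, the fingers measure 114 mm over their backs; the gripper's body (76 mm by 85 mm) begins 54 mm behind the grasp point. The pads swing forward as they close: fully open they stand 13 mm farther back than shut.
Start: joints at [-74.083, 4.979, 10.078, 95.1, 0, 90], TCP at [0.151, -0.529, 0.231] pointing down, gripper open.
Joint ranges: [-179.16, 179.16], [-48.56, 103.87], [-65.8, 70.77], [-126.05, 130.52], [-82.76, 87.17], [-180, 180]. Speed limits (degrees/s): [127.2, 127.2, 147.25, 180, 180, 180].

## Interface

Orientations are given as [roll, pitch, yaw] about the fixed x, y, z axes, in that order (R = Rz(yaw) Ry(pitch) Rx(roll)).
In Python, from workcell import bot gives the robot as it stands.
- The arm moves only by the shell command python3 -m jog 'ROWS' [FORCE]. ROWS is JSON, a list of rows, each an object with "rotation": the turn, a rotation vector about the world's x, y, z in degrees, a list of three; "travel": the shift along the world's x, y, z in mm, a list of three; "jaw": the gripper command: -1 is shut, 1 is fully open, values between are in proportion. In form: [{"rotation": [rx, ry, rz], "travel": [x, y, z], "jaw": jaw}, ...]. A call has 1 to 8 rows; each row shifts and turns the commanded pose from where the row before left it; what a row does not reach is not made up. A row lasts 1/8 s, in which the tool goes at most 62.5 mm and 10.7 degrees, less where a joint would pass 70% of its speed; a pose out of reach is approached as far as the arm can. A call with a gripper value outside its range is refused whole. The fingers move at their own pace and stop on an object; FORCE is the grip in N (left out, the last holds). Time passes only in rows, so rows that do not move let the fingers close. It gives the time, the measured TCP pose, the force and the opening at its end, in the units of the state.
- bot.get_obs(): the state, without advancing time (a new reading comes with each control period).
- bot.camera(name): name is "side" or "top" or "wrist"; returns the picture (480x640x3 uint8, red, green, blue); there is no depth.
- bot.camera_params(name): a dict with "K" (3x3 intrinsics, pixels), "view" (4x4, takes a point from world to camera coordinates). Camera axes: x right, y up, looking along -z (the intrinsics and any distortion apply to the point x, -y, -z); pixel columns grow to the right and rows downward; lengths in m; the calibration is good to about 2 mm. The wrist camera is an equidistant fisheye: a pixel r from the principal point sees the ray r / f radians off the axis. A picture is of the moment at which its call begins: read the wrist's pose just before it. camera_params takes no time and is no camera call; for the wrist camera it gives the pose at the moment of the call.
- bot.job_done(): hands the job in, once; it reports no verdict.
Trained networks look in the newest picture that a camera, given by its name, has taken for a name from the list of things; names that differ only in an ending like _2 or _b are one class to them, and where a whole thing is asked for, a point or a joint stands for the part that bears it (a point fixed in the world has none). Each returns a list of dicts, best first, with "score" (0 to 1); they miss things now and then, are a little off and sometimes report something else, mostly with a low value. They report only what shows in the picture. A call takes as long as a camera call. They do not tell look-alikes from the thing itself.
- bot.recognise(camera, thing): "xy" ([column, row] in pixels, amid what is visible of it).
- bot.trace(camera, thing): "mask" (480x640 bool, what is visible of it) and "xy" ([column, row] in pixels, amid what is visible of it).
The state is a dict: "time": time; "q": joint angles; "qd": joint speeds; "joint_efforts": joint torques, N m; "ee_pos": TCP position; "tcp_rot": TCP orientation; "wrist_force": force on the tool from outside, world axes, zero at the start; "torque": the same for the moment, N m; "opening": finger opening in m.
Only numpy, scipy, OpenCV 4.12 (cv2) and the standard library are available. Lean on these libraries where they do the work, as an engineer would, in place of code of your own. Each camera call takes 0.05 s, during which the arm holds its last target.

## Task

First slide the flat gauge blade tongue-first into the gap under the rig's contact until its upright shoulder meets the front of the contact housing, and let go of it there. Then stand the small lever jack on the worktop with its saddle centred under the platen's lift pad (straight below the stud on the platen), let go, and push the jack's handle down to its stop so that the platen rises and presses the blade against the contact. Finish while still holding the handle down, without letting go, and leave the other loose things where they are.

Things in the scene. Friction and masses are not known exactly. Their poses are not given: they have to be found in the camera images.
- rig: Closing rig fixed on the worktop: grey foot and back plate, 2 guide posts, silvery platen (111x160x10 mm, top at z 68 mm), contact housing block above it. Origin on the worktop; x into the rig, y its left, z up. Platen x -55 (front edge) to 56, y -80 to 80 mm. Housing x 5 to 60, y 3 to 67, z 86 to 122 mm; posts and back plate x 29 to 70, up to z 118. Under the platen it is free in front of x = 5.
- gap_mouth (a point): Middle of the gap's mouth: on the platen's top (platen down), in the plane of the housing's front face; rig x 5, y 35, z 68 mm. Axes as the rig's; the blade goes in along +x. A contact foot (24 mm wide, 3 to 37 mm behind the mouth) leaves a 10 mm gap over the platen; the housing's underside is 18 mm above it. The foot yields upward: about 3 N at first, 1.5 N more per mm.
- lift_pad (a point): Centre of the lower face of the lift pad, a steel boss 30 mm across under the platen, 52 mm above the worktop (platen down), at rig x -35, y -45 mm, 20 mm behind the platen's front edge. A dark stud (14 mm across, 5 mm high) on the platen's top straight above marks it. Moves with the platen; axes as the rig's.
- platen (a joint): Height of the platen above its lowest position, m, 0 to 0.012. It weighs about 0.6 kg, slides straight up and falls back when not carried. The blade on it touches the contact foot at about 0.005.
- foot (a joint): How far the sprung contact foot is pushed up, m, 0 to 0.007; 0 untouched, about 0.004 with the jack handle on its stop.
- blade_grip (a point): On the axis of the blade's upright square grip post, 14x14 mm, from 5 to 46 mm above the blade's underside; the point is 28 mm above the underside, 30 mm behind the shoulder's front face. x points along the tongue (the way it goes in), z up.
- blade_shoulder (a point): On the gauge blade's underside, middle line, in the plane of the shoulder's front face. x along the tongue, z up. In front: tongue 36 long, 24 wide, 5 mm thick. Cross shoulder 44 wide, 6 thick (backwards), 28 mm high. Behind: plate 50 long, 30 wide, 5 mm thick with the grip post. Home when this point is at gap_mouth, x axes parallel; it then lies on the platen by itself.
- blade: The steel gauge blade, 0.09 kg, loose, lies flat on the worktop on the robot's left at the start; origin and axes are those of blade_shoulder. Fixed equipment up to 0.27 m above the worktop stands between it and the rig: carry it over that.
- jack: Small loose lever jack, about 0.86 kg. Origin on its underside below the middle of its grip block, x points to the saddle end, z up. Base plate 210x60 mm, 10 mm thick, from x -115 to +95 mm. The saddle is at x = +75 mm; the handle slants up towards -x, above the base.
- jack_grip (a point): On the middle line of the jack's grey grip block, 36 mm above the jack's underside. The block is 36 mm long (x), 40 mm wide (y), upright from 10 to 63 mm above the underside: grasp it across y. Axes as the jack's.
- saddle_top (a point): Centre of the top of the jack's round saddle, 32 mm across, 75 mm in front of jack_grip, 46 mm above the worktop with the handle up (so 6 mm clear below the lift pad). It rises by 30 mm per rad of handle, 15 mm in all. x as the jack's.
- handle (a joint): Angle of the jack handle, rad: 0 up (start), 0.5 down on its stop. A spring returns it upward when let go. Pushing it down takes about 3 N at first, and 8 to 14 N when the contact is pressed.
- handle_end (a point): On the axis of the handle's grey round grip (16 mm), 80 mm from the pivot: push down here. Grip from 50 to 98 mm from the pivot. Pivot at jack x -26, z 45 mm. Handle up: 0.42 rad above level towards -x (this point at jack x -99, z 78 mm); on its stop: 0.08 rad below level (x -106, z 39 mm).
- gauge_1: a round dial gauge, a bystander to leave alone; origin under its centre
- gauge_2: a smaller round dial gauge, a bystander to leave alone; origin under its centre
- adaptor_1: a brass hose fitting, a bystander to leave alone; origin under its centre
- adaptor_2: a steel hose fitting, a bystander to leave alone; origin under its centre
- adaptor_3: a steel hose fitting, a bystander to leave alone; origin under its centre
- oil_bottle: a white bottle, a bystander to leave alone; origin under its centre
- ring_gauge: a steel ring gauge, a bystander to leave alone; origin under its centre
- union_nut_1: a brass union nut, a bystander to leave alone; origin under its centre
Not all that is in view belongs to the job. Leave any blue look-alike of the blade alone.

How it is judged:
By the outcome, as a careful person would: the job done as asked, in the order asked, and still so for the second after the job is handed in, while the arm keeps its last pose, push and grip.
It also fails if it takes over 72 s, if anything falls off the work surface, if the arm or the gripper's body presses on something with over 40 N, if the wrist force passes 120 N, or if a joint passes its speed limit or range.

## Working session

There is one attempt and no reset: what is moved stays moved. The work goes in short steps, Python scripts to look and compute and a shell command to move; the robot and the scene stay as the last step left them, time stands still between calls to the robot, and variables do not carry over. Pictures are saved under pics/ and viewed, and the job is handed in when it is done.

```bash
ls; mkdir -p pics; python3 - <<'E'
from workcell import bot
import cv2
o=bot.get_obs();print(o)
for n in ["side","top","wrist"]:
    im=bot.camera(n);cv2.imwrite(f"pics/a_{n}.png",im[:,:,::-1]);p=bot.camera_params(n);print(n,p)
E
```

```text
pics
{'time': 0.0, 'q': array([-7.40831781e+01,  5.01035577e+00,  1.00338283e+01,  9.50974776e+01,
       -3.37232337e-05,  9.00035927e+01]), 'qd': array([ 0.1005338 , -0.07456724, -0.05478675, -0.04907688, -0.03807314,
        0.08237751]), 'joint_efforts': array([-1.75687896e-04, -5.20393825e+01,  4.64800465e+01,  1.66338327e-02,
       -1.88130991e-05, -1.17446396e-05]), 'ee_pos': array([ 0.15077277, -0.52870334,  0.23058459]), 'tcp_rot': array([-9.00000384e+01,  7.40050834e-02, -7.40867708e+01]), 'wrist_force': array([-0.12036172,  0.04784869,  0.26831634]), 'torque': array([ 0.0589276 , -0.05969803,  0.01289306]), 'opening': 0.08536155402173623}
side {'K': array([[435.24023853,   0.        , 317.4488686 ],
       [  0.        , 435.24023853, 243.11413946],
       [  0.        ,   0.        ,   1.        ]]), 'view': array([[ 0.99774654, -0.06576203,  0.01331125, -0.49783773],
       [ 0.00986518,  0.34001985,  0.94036651, -0.09370968],
       [-0.0663665 , -0.93811612,  0.33990239, -1.31673239],
       [ 0.        ,  0.        ,  0.        ,  1.        ]])}
top {'K': array([[488
[... 214 characters left out ...]
      [ 0.99377399,  0.02533706,  0.10849555, -0.49701596],
       [-0.10883931,  0.01260307,  0.99397946, -1.29790416],
       [ 0.        ,  0.        ,  0.        ,  1.        ]])}
wrist {'K': array([[371.64829954,   0.        , 319.65041986],
       [  0.        , 371.64829954, 236.69895255],
       [  0.        ,   0.        ,   1.        ]]), 'view': array([[ 2.74175464e-01, -9.61679405e-01, -7.32620458e-04,
        -5.49251410e-01],
       [ 9.14883219e-01,  2.61068438e-01, -3.07947992e-01,
         4.07180239e-02],
       [ 2.96338506e-01,  8.37615215e-02,  9.51402910e-01,
        -3.78409050e-01],
       [ 0.00000000e+00,  0.00000000e+00,  0.00000000e+00,
         1.00000000e+00]])}
```

View pics/a_side.png

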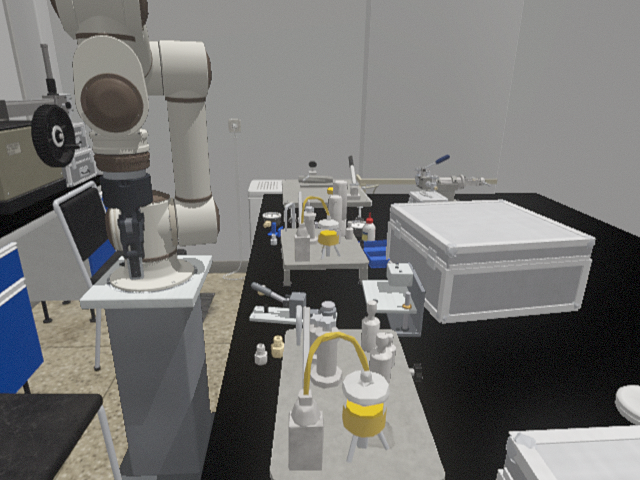

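View pics/a_top.png

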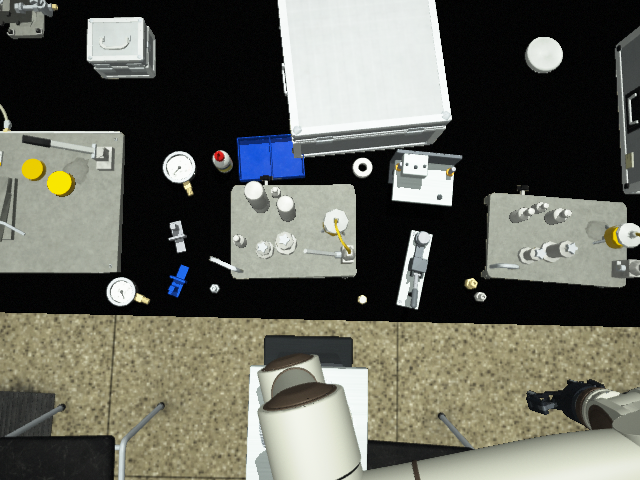

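View pics/a_wrist.png

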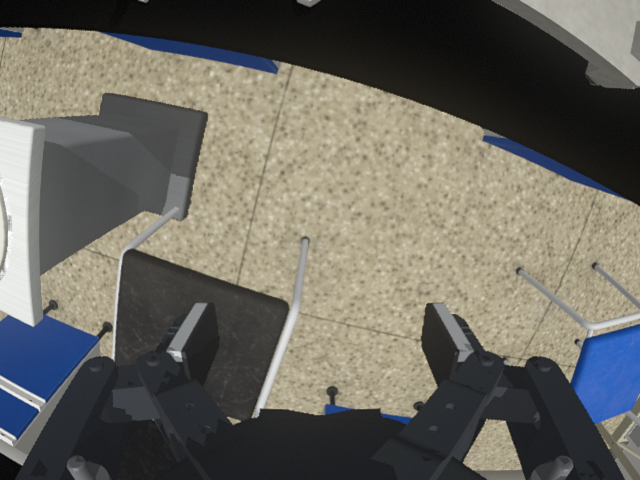

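The top view shows the silver blade at about (178,236), the blue look-alike at (179,281), the jack at (415,270) and the rig at (424,178), with its stud at (438,197). I'll zoom in next.

```bash
cat > h.py <<'E'
import numpy as np,cv2
from workcell import bot
def proj(n,P,prm=None):
    p=prm or bot.camera_params(n);P=np.atleast_2d(P);c=P@p['view'][:3,:3].T+p['view'][:3,3]
    v=np.c_[c[:,0],-c[:,1],-c[:,2]];K=p['K']
    if n=='wrist':
        r=np.hypot(v[:,0],v[:,1]);th=np.arctan2(r,v[:,2]);s=th/np.maximum(r,1e-9)
        return np.c_[K[0,2]+K[0,0]*v[:,0]*s,K[1,2]+K[1,1]*v[:,1]*s]
    return np.c_[K[0,2]+K[0,0]*v[:,0]/v[:,2],K[1,2]+K[1,1]*v[:,1]/v[:,2]]
def back(n,uv,z,prm=None):
    p=prm or bot.camera_params(n);K=p['K'];a=(np.array(uv)-K[:2,2])/K[0,0]
    if n=='wrist':
        r=np.hypot(*a);v=np.array([a[0]*np.sin(r)/r,a[1]*np.sin(r)/r,np.cos(r)])
    else: v=np.array([a[0],a[1],1])
    d=np.array([v[0],-v[1],-v[2]]);R=p['view'][:3,:3];t=p['view'][:3,3]
    c=-R.T@t;w=R.T@d;return c+w*(z-c[2])/w[2]
def rig(x,y,z,o,yaw):
    c,s=np.cos(np.radians(yaw)),np.sin(np.radians(yaw));x=np.asarray(x)/1e3;y=np.asarray(y)/1e3
    return np.array([o[0]+c*x-s*y,o[1]+s*x+c*y,z/1e3])
E
python3 - <<'E'
from h import *
im=cv2.imread('pics/a_top.png')
a=cv2.resize(im[205:305,140:240],None,fx=4,fy=4,interpolation=cv2.INTER_CUBIC)
b=cv2.resize(im[215:315,375:475],None,fx=4,fy=4,interpolation=cv2.INTER_CUBIC)
c=cv2.resize(im[135:215,380:480],None,fx=6,fy=6,interpolation=cv2.INTER_CUBIC)
cv2.imwrite('pics/b1.png',np.hstack([a,b]));cv2.imwrite('pics/b2.png',c)
for t in ['blade','jack','rig','jack_grip','saddle_top','lift_pad']:
  for d in bot.trace('top',t)[:2]:
    m=d['mask'];r=cv2.minAreaRect(np.argwhere(m)[:,::-1].astype(np.float32)) if m.sum()>3 else None
    print(t,d['score'],d['xy'],m.sum(),r)
  for d in bot.recognise('top',t)[:2]: print('  rec',t,d['score'],d['xy'])
E
```

```text
blade 0.58 [174.3, 281.5] 339 ((178.10809326171875, 280.3513488769531), (15.782302856445312, 31.893404006958008), 9.462321281433105)
blade 0.55 [178.7, 234.4] 299 ((177.45050048828125, 236.50494384765625), (29.55260467529297, 13.33349895477295), 84.2894058227539)
  rec blade 0.77 [182.1, 234.4]
  rec blade 0.64 [174.6, 282.4]
jack 0.58 [414.4, 267.6] 1724 ((414.8149108886719, 269.07366943359375), (23.890918731689453, 77.8729019165039), 11.040940284729004)
jack 0.39 [478.7, 295.4] 68 ((479.5, 296.5), (7.0, 9.0), 90.0)
  rec jack 0.58 [412.3, 268.7]
rig 0.72 [419.4, 176.8] 3274 ((423.4405517578125, 177.09405517578125), (70.74714660644531, 51.84143829345703), 5.710593223571777)
  rec rig 0.84 [422.6, 176.9]
jack_grip 0.5 [122.6, 289.0] 776 ((128.0, 290.5), (42.0, 27.0), 0.0)
  rec jack_grip 0.69 [414.2, 273.1]
lift_pad 0.59 [424.8, 184.0] 2041 ((422.8646545410156, 182.75881958007812), (61.35720443725586, 41.722896575927734), 4.398705005645752)
  rec lift_pad 0.98 [426.1, 188.0]
  rec lift_pad 0.25 [122.9, 291.6]
```

View pics/b1.png

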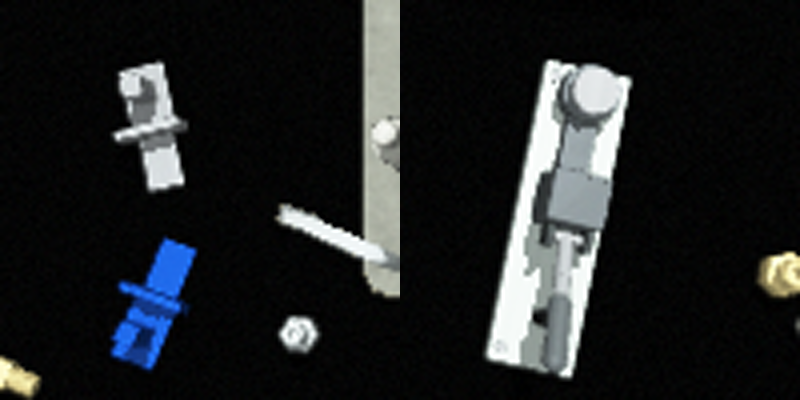

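View pics/b2.png

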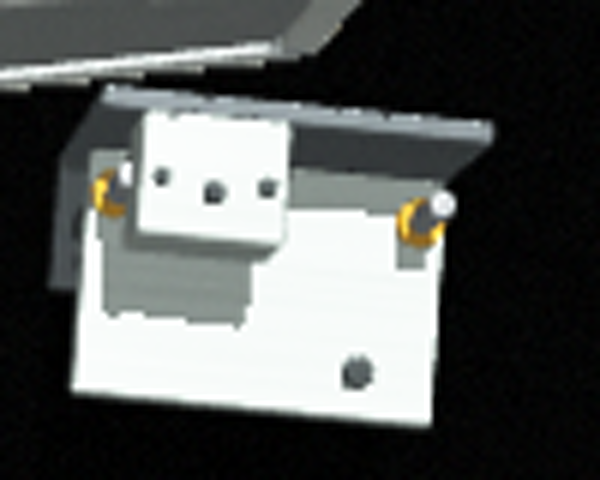

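```bash
cat > fit.py <<'E'
from h import *
from scipy.optimize import least_squares
def fit(cams,pts,uvs,x0,prms=None):
    # pts: Nx3 mm local; cams list of names per pt
    pts=np.array(pts,float);uvs=np.array(uvs,float)
    prms=prms or {n:bot.camera_params(n) for n in set(cams)}
    def f(x):
        W=np.array([rig(p[0],p[1],p[2],x[:2],x[2]) for p in pts])
        return np.concatenate([(proj(n,W[i],prms[n])[0]-uvs[i]) for i,n in enumerate(cams)])
    r=least_squares(f,x0,x_scale=[.1,.1,50]);return r.x,f(r.x).reshape(-1,2)
E
python3 - <<'E'
from fit import *
np.set_printoptions(precision=4,suppress=True)
T=lambda a,s,o:[(a[0]+.5)/s-.5+o[0],(a[1]+.5)/s-.5+o[1]]
o=(380,135)
uv=[T(p,6,o) for p in [(72,392),(431,425),(357,372)]]
x,r=fit(['top']*3,[(-55,80,68),(-55,-80,68),(-35,-45,73)],uv,[.6,-.2,0]);print('rig',x,r)
o=(140,205)
uv=[T(p,4,o) for p in [(150,190),(184,185),(119,70),(163,63)]]
x,r=fit(['top']*4,[(36,-12,5),(36,12,5),(-56,-15,5),(-56,15,5)],uv,[.45,.3,180]);print('blade',x,r)
o=(275,215)
uv=[T(p,4,o) for p in [(548,62),(632,77),(485,360),(572,380),(597,88)]]
x,r=fit(['top']*5,[(95,30,10),(95,-30,10),(-115,30,10),(-115,-30,10),(75,0,46)],uv,[.45,-.2,0]);print('jack',x,r)
E
```

```text
rig [ 0.6482 -0.2925 -3.8007] [[-0.1151  0.0294]
 [-0.0478  0.0421]
 [ 0.1627 -0.0725]]
blade [  0.4841   0.3642 194.7149] [[ 0.0772  1.4526]
 [ 0.2054  0.6928]
 [ 0.0008 -0.7306]
 [-0.2832 -1.4466]]
jack [  0.4295  -0.2854 -11.3533] [[-0.1895 -0.6468]
 [ 0.0617  0.3948]
 [ 0.1991 -0.2568]
 [ 0.0616 -0.3515]
 [-0.1349  0.8554]]
```

The rig and jack fits are good. The blade's end seems to lie at −50 rather than −56, so I'll refine that with the wrist camera. First I'll move over the jack and rig for a close look.

```bash
python3 -m jog '[{"rotation":[0,0,8],"travel":[28,35,19],"jaw":1},{"rotation":[0,0,8],"travel":[28,35,19],"jaw":1},{"rotation":[0,0,8],"travel":[28,35,19],"jaw":1},{"rotation":[0,0,8],"travel":[28,35,19],"jaw":1},{"rotation":[0,0,8],"travel":[28,35,19],"jaw":1},{"rotation":[0,0,8],"travel":[28,35,19],"jaw":1},{"rotation":[0,0,8],"travel":[28,35,19],"jaw":1},{"rotation":[0,0,8],"travel":[28,35,19],"jaw":1}]' 60
python3 -m jog '[{"rotation":[0,0,0],"travel":[0,0,0],"jaw":1}]'
cat > snap.py <<'E'
import sys,pickle
from h import *
n=sys.argv[1];tag=sys.argv[2]
p=bot.camera_params(n);im=bot.camera(n);cv2.imwrite(f'pics/{tag}.png',im[:,:,::-1]);pickle.dump(p,open(f'{tag}.pkl','wb'))
o=bot.get_obs();print(o['time'],o['q'].round(1),o['ee_pos'].round(4),o['tcp_rot'].round(2))
E
python3 snap.py wrist w1
```

```text
time: 1.75
ee_pos: [0.3755, -0.2476, 0.3841]
tcp_rot: [-90.0, -0.0, -9.8]
wrist_force: [0.8, -0.5, -0.4]
opening: 0.0853
time: 1.88
ee_pos: [0.3763, -0.2472, 0.3845]
tcp_rot: [-90.0, -0.1, -9.8]
wrist_force: [-0.8, 0.0, -0.3]
opening: 0.0856
1.925 [-33.5  -2.1  20.6 112.6  -0.   66.5] [ 0.3756 -0.2482  0.3837] [-9.003e+01 -5.000e-02 -9.960e+00]
```

View pics/w1.png

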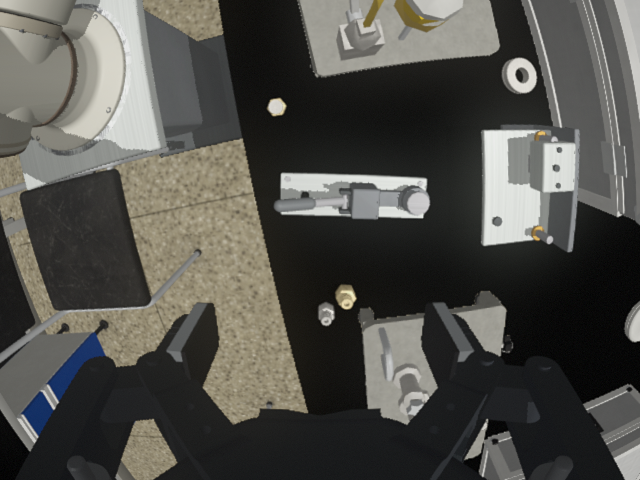

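The wrist picture shows the jack (block at about (363,202), saddle at (413,200)) and the rig (stud at (497,221)). I'll refine the poses from a zoomed crop.

```bash
python3 - <<'E'
from h import *;import pickle
p=pickle.load(open('w1.pkl','rb'));V=p['view'];print('cam',-V[:3,:3].T@V[:3,3],'look',-V[2,:3])
im=cv2.imread('pics/w1.png')
cv2.imwrite('pics/w1a.png',cv2.resize(im[160:235,265:445],None,fx=4.4,fy=4.4,interpolation=cv2.INTER_CUBIC))
cv2.imwrite('pics/w1b.png',cv2.resize(im[115:260,470:590],None,fx=4,fy=4,interpolation=cv2.INTER_CUBIC))
E
```

```text
cam [ 0.38821046 -0.16914184  0.52589675] look [-0.05038695 -0.3046047  -0.95114517]
```

View pics/w1a.png

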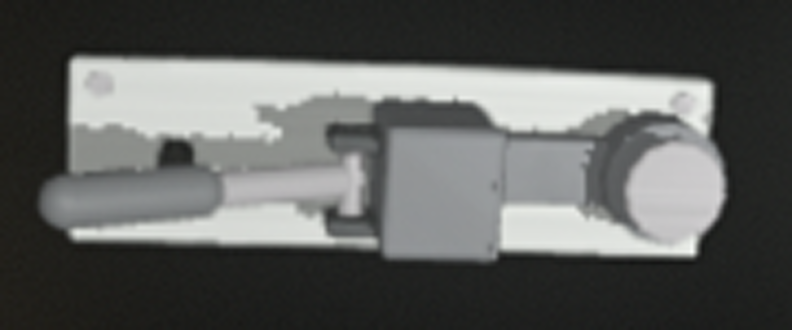

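View pics/w1b.png

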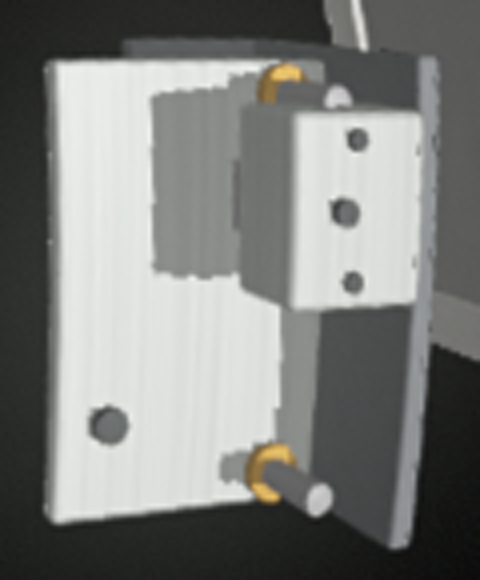

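```bash
python3 - <<'E'
from fit import *;import pickle
np.set_printoptions(precision=4,suppress=True)
w=pickle.load(open('w1.pkl','rb'));pr={'top':bot.camera_params('top'),'wrist':w}
T=lambda a,s,o:[(a[0]+.5)/s-.5+o[0],(a[1]+.5)/s-.5+o[1]]
L=[(-55,80,68),(-55,-80,68),(-35,-45,73),(5,67,122),(5,3,122)]
uvw=[T(p,4,(470,115)) for p in [(46,62),(49,522),(107,424),(296,112),(292,307)]]
uvt=[T(p,6,(380,135)) for p in [(72,392),(431,425),(357,372),(135,233),(280,246)]]
for nm,(c,l,u) in dict(w=(['wrist']*5,L,uvw),t=(['top']*5,L,uvt),b=(['wrist']*5+['top']*5,L*2,uvw+uvt)).items():
    x,r=fit(c,l,u,[.6,-.3,0],pr);print('rig',nm,x,abs(r).max());
L=[(95,30,10),(95,-30,10),(-115,30,10),(-115,-30,10),(75,0,46),(18,20,63),(18,-20,63),(-18,-20,63)]
uvt=[T(p,4,(275,215)) for p in [(548,62),(632,77),(485,360),(572,380),(595,90),(551,167),(611,178),(603,231)]]
uvw=[T(p,4.4,(265,160)) for p in [(712,81),(697,256),(70,57),(70,240),(675,190),(503,133),(496,260),(386,255)]]
for nm,(c,l,u) in dict(w=(['wrist']*8,L,uvw),t=(['top']*8,L,uvt),b=(['wrist']*8+['top']*8,L*2,uvw+uvt)).items():
    x,r=fit(c,l,u,[.45,-.3,0],pr);print('jack',nm,x,'\n',r)
E
```

```text
rig w [ 0.6459 -0.2912 -4.0159] 1.2494032234362749
rig t [ 0.6484 -0.2923 -3.7808] 0.4177746008234635
rig b [ 0.6466 -0.2914 -3.9317] 1.627349202939513
jack w [  0.429   -0.2837 -11.19  ] 
 [[ 0.4415 -0.3797]
 [ 0.1599 -0.0067]
 [-0.6473  0.0519]
 [-0.6238 -0.1734]
 [ 0.2861  0.1048]
 [ 1.218  -0.8442]
 [ 0.8179  0.4852]
 [-1.6218  0.8748]]
jack t [  0.4295  -0.2843 -11.1761] 
 [[-0.6965 -0.6249]
 [-0.4321  0.3517]
 [-0.0831 -0.1801]
 [-0.2066 -0.3421]
 [-0.1271  0.3497]
 [ 0.8048 -0.268 ]
 [ 0.6534  0.2895]
 [ 0.025   0.4045]]
jack b [  0.4291  -0.2838 -11.1879] 
 [[ 0.5136 -0.2969]
 [ 0.2305  0.071 ]
 [-0.5627  0.139 ]
 [-0.5392 -0.0894]
 [ 0.3635  0.1912]
 [ 1.3048 -0.7504]
 [ 0.9035  0.5748]
 [-1.5326  0.9659]
 [-0.8742 -0.5023]
 [-0.6099  0.4788]
 [-0.2799 -0.0564]
 [-0.4037 -0.2137]
 [-0.3115  0.478 ]
 [ 0.6128 -0.1393]
 [ 0.4613  0.4215]
 [-0.1706  0.5367]]
```

```bash
python3 -m jog '[{"rotation":[0,0,7],"travel":[7,39,0],"jaw":1},{"rotation":[0,0,7],"travel":[7,39,0],"jaw":1},{"rotation":[0,0,7],"travel":[7,39,0],"jaw":1},{"rotation":[0,0,7],"travel":[7,39,0],"jaw":1},{"rotation":[0,0,7],"travel":[7,39,0],"jaw":1},{"rotation":[0,0,7],"travel":[7,39,0],"jaw":1},{"rotation":[0,0,7],"travel":[7,39,0],"jaw":1},{"rotation":[0,0,7],"travel":[7,39,0],"jaw":1}]'
python3 -m jog '[{"rotation":[0,0,7],"travel":[8,39,0],"jaw":1},{"rotation":[0,0,7],"travel":[8,39,0],"jaw":1},{"rotation":[0,0,7],"travel":[8,39,0],"jaw":1},{"rotation":[0,0,7],"travel":[8,39,0],"jaw":1},{"rotation":[0,0,7],"travel":[8,38,-20],"jaw":1},{"rotation":[0,0,7],"travel":[8,38,-40],"jaw":1},{"rotation":[0,0,9],"travel":[8,38,-50],"jaw":1},{"rotation":[0,0,0],"travel":[0,0,-50],"jaw":1}]'
python3 -m jog '[{"rotation":[0,0,0],"travel":[0,0,0],"jaw":1},{"rotation":[0,0,0],"travel":[0,0,0],"jaw":1}]'
python3 snap.py wrist w2
```

```text
time: 2.92
ee_pos: [0.4309, 0.0633, 0.3828]
tcp_rot: [-90.0, 0.0, 46.0]
wrist_force: [1.2, -0.9, -0.4]
opening: 0.0853
time: 3.92
ee_pos: [0.4873, 0.3333, 0.2206]
tcp_rot: [-89.9, 0.0, 97.0]
wrist_force: [0.5, -0.3, -0.5]
opening: 0.0848
time: 4.18
ee_pos: [0.4876, 0.3319, 0.2264]
tcp_rot: [-90.1, -0.1, 96.8]
wrist_force: [0.6, 0.1, 1.3]
opening: 0.0849
4.225 [34.3 10.3 15.5 95.  -0.  27.4] [0.4879 0.3323 0.2273] [-90.23  -0.11  96.82]
```

View pics/w2.png

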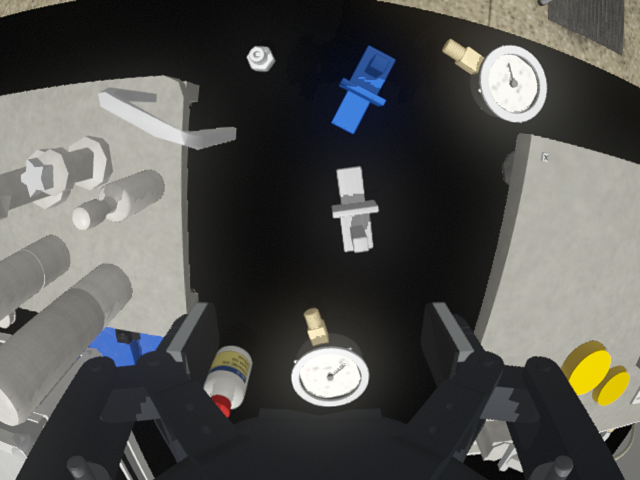

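The silver blade is at about (355,210) with its tongue pointing up in the image, and the blue one is at (362,90). A steel fitting sits to the left. I'll zoom in and fit it.

```bash
python3 - <<'E'
from h import *
im=cv2.imread('pics/w2.png')
cv2.imwrite('pics/w2a.png',cv2.resize(im[155:265,315:395],None,fx=5,fy=5,interpolation=cv2.INTER_CUBIC))
E
```

```text
(no output)
```

View pics/w2a.png

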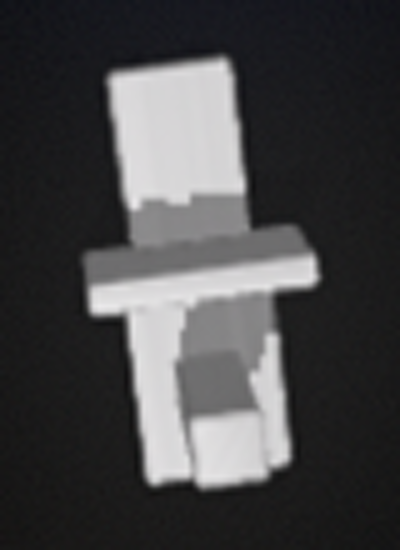

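```bash
python3 - <<'E'
from fit import *;import pickle
np.set_printoptions(precision=4,suppress=True)
w=pickle.load(open('w2.pkl','rb'))
T=lambda a,s,o:[(a[0]+.5)/s-.5+o[0],(a[1]+.5)/s-.5+o[1]]
L=[(36,12,5),(36,-12,5),(0,22,28),(0,-22,28),(-23,7,46),(-23,-7,46),(-37,7,46),(-37,-7,46),(-50,15,5),(-50,-15,5)]
u=[T(p,5,(315,155)) for p in [(108,75),(232,57),(90,287),(313,257),(190,418),(255,408),(197,487),(268,477),(150,485),(288,465)]]
for k in (10,):
    x,r=fit(['wrist']*10,L,u,[.48,.36,194],{'wrist':w});print(x,'\n',r,rig(-30,0,0,x[:2],x[2]))
o=(140,205)
ut=[T(p,4,o) for p in [(150,190),(184,185),(119,70),(163,63)]]
x,r=fit(['top']*4,[(36,-12,5),(36,12,5),(-50,-15,5),(-50,15,5)],ut,[.45,.3,180]);print('top',x,r,rig(-30,0,0,x[:2],x[2]))
E
```

```text
[  0.4859   0.3656 194.8317] 
 [[ 0.1094 -0.2992]
 [-0.5092  0.1581]
 [-0.776  -0.4453]
 [ 0.656  -0.553 ]
 [-0.6241  0.185 ]
 [ 1.4833  0.1477]
 [-0.3466  0.5821]
 [ 0.3578  0.5563]
 [-0.6035 -0.2251]
 [ 0.2078 -0.0751]] [0.5149 0.3733 0.    ]
top [  0.487    0.3649 194.6142] [[-0.1714  0.4016]
 [-0.0418 -0.3421]
 [ 0.2462  0.3191]
 [-0.0317 -0.3799]] [0.516  0.3725 0.    ]
```

```bash
python3 -m jog '[{"rotation":[0,0,4],"travel":[13.5,20,-10],"jaw":1},{"rotation":[0,0,4],"travel":[13.5,20,-40],"jaw":1},{"rotation":[0,0,0],"travel":[0,0,-45],"jaw":1},{"rotation":[0,0,0],"travel":[0,0,-45],"jaw":1},{"rotation":[0,0,0],"travel":[0,0,0],"jaw":1},{"rotation":[0,0,0],"travel":[0,0,0],"jaw":1}]'
python3 snap.py wrist w3
```

```text
time: 4.97
ee_pos: [0.5152, 0.3733, 0.0877]
tcp_rot: [-90.2, -0.1, 104.9]
wrist_force: [-0.3, -0.4, 0.4]
opening: 0.0857
5.025 [35.9 16.1  7.  80.6  0.  21. ] [0.5153 0.3734 0.0879] [-9.0270e+01 -1.0000e-01  1.0489e+02]
```

View pics/w3.png

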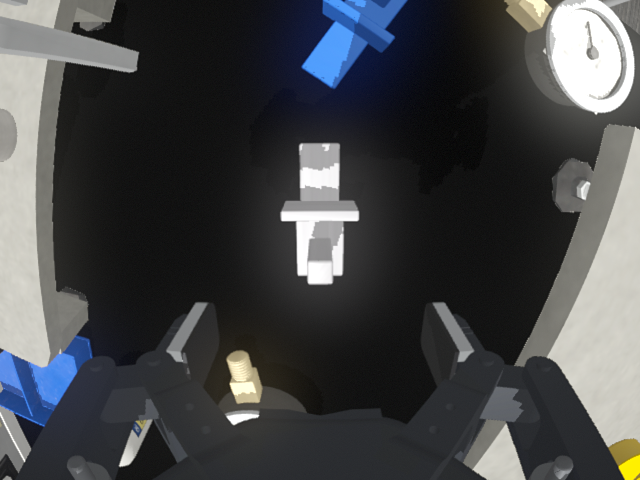

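```bash
python3 -m jog '[{"rotation":[0,0,0],"travel":[0,0,-30],"jaw":1},{"rotation":[0,0,0],"travel":[0,0,-30],"jaw":0.3},{"rotation":[0,0,0],"travel":[0,0,-17],"jaw":0.0},{"rotation":[0,0,0],"travel":[0,0,0],"jaw":-0.3},{"rotation":[0,0,0],"travel":[0,0,0],"jaw":-1},{"rotation":[0,0,0],"travel":[0,0,0],"jaw":-1},{"rotation":[0,0,0],"travel":[0,0,0],"jaw":-1},{"rotation":[0,0,0],"travel":[0,0,0],"jaw":-1}]' 60
```

```text
time: 6.02
ee_pos: [0.5147, 0.3733, 0.0089]
tcp_rot: [-90.2, -0.1, 104.9]
wrist_force: [-0.1, 0.1, 6.1]
opening: 0.0128
```

```bash
python3 -m jog '[{"rotation":[0,0,0],"travel":[0,0,20],"jaw":-1},{"rotation":[0,0,0],"travel":[0,0,45],"jaw":-1},{"rotation":[0,0,0],"travel":[0,0,55],"jaw":-1},{"rotation":[0,0,0],"travel":[0,0,55],"jaw":-1},{"rotation":[0,0,0],"travel":[-10,0,55],"jaw":-1},{"rotation":[0,0,0],"travel":[-15,0,55],"jaw":-1},{"rotation":[0,0,0],"travel":[-15,0,40],"jaw":-1},{"rotation":[0,0,0],"travel":[0,0,0],"jaw":-1}]'
python3 snap.py wrist w4
```

```text
time: 7.02
ee_pos: [0.4732, 0.3728, 0.3373]
tcp_rot: [-90.4, -0.2, 105.0]
wrist_force: [0.3, 1.1, -0.9]
opening: 0.0132
7.075 [ 38.2  16.8  35.7 108.6   0.   23.3] [0.4736 0.3728 0.3345] [-9.0210e+01 -9.0000e-02  1.0494e+02]
```

View pics/w4.png

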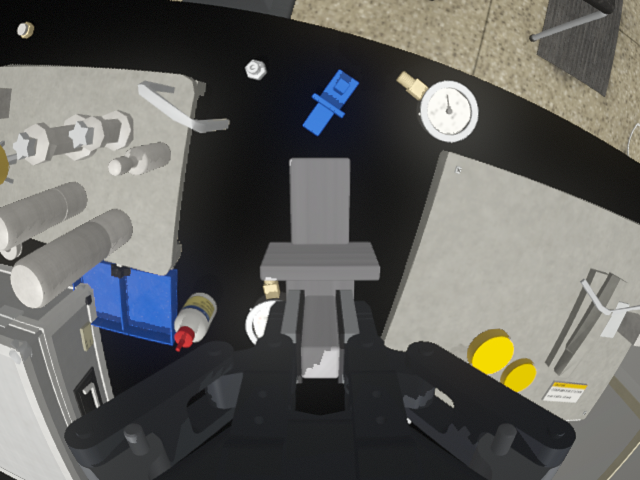

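```bash
python3 -m jog '[{"rotation":[0,0,-9],"travel":[4,-28,0],"jaw":-1},{"rotation":[0,0,-9],"travel":[4,-28,0],"jaw":-1},{"rotation":[0,0,-9],"travel":[4,-28,0],"jaw":-1},{"rotation":[0,0,-9],"travel":[4,-28,0],"jaw":-1},{"rotation":[0,0,-9],"travel":[4,-28,0],"jaw":-1},{"rotation":[0,0,-9],"travel":[4,-28,0],"jaw":-1},{"rotation":[0,0,-9],"travel":[4,-28,0],"jaw":-1},{"rotation":[0,0,-9],"travel":[4,-28,0],"jaw":-1}]'
python3 -m jog '[{"rotation":[0,0,-9],"travel":[4,-28,0],"jaw":-1},{"rotation":[0,0,-9],"travel":[4,-28,0],"jaw":-1},{"rotation":[0,0,-9],"travel":[4,-28,0],"jaw":-1},{"rotation":[0,0,-9],"travel":[4,-28,0],"jaw":-1},{"rotation":[0,0,-9],"travel":[4,-28,0],"jaw":-1},{"rotation":[0,0,-9],"travel":[4,-28,0],"jaw":-1},{"rotation":[0,0,-9],"travel":[4,-28,0],"jaw":-1},{"rotation":[0,0,-9],"travel":[4,-28,0],"jaw":-1}]'
python3 -m jog '[{"rotation":[0,0,-9],"travel":[4,-28,0],"jaw":-1},{"rotation":[0,0,-9],"travel":[4,-28,0],"jaw":-1},{"rotation":[0,0,-9],"travel":[4,-28,0],"jaw":-1},{"rotation":[0,0,-9],"travel":[4,-28,0],"jaw":-1},{"rotation":[0,0,-9],"travel":[4,-28,0],"jaw":-1},{"rotation":[0,0,-9],"travel":[4,-28,0],"jaw":-1}]'
```

```text
time: 8.07
ee_pos: [0.5056, 0.1474, 0.3306]
tcp_rot: [-90.0, 0.1, 32.6]
wrist_force: [-0.6, -0.2, -1.2]
opening: 0.0131
time: 9.07
ee_pos: [0.5375, -0.0766, 0.3306]
tcp_rot: [-90.1, 0.1, -39.4]
wrist_force: [0.0, 0.9, -0.6]
opening: 0.0133
time: 9.82
ee_pos: [0.5615, -0.2445, 0.3305]
tcp_rot: [-90.1, 0.0, -93.4]
wrist_force: [0.9, 0.8, -1.0]
opening: 0.0131
```

```bash
python3 -m jog '[{"rotation":[0,0,-0.5],"travel":[-7,-6,-50],"jaw":-1},{"rotation":[0,0,0],"travel":[0,0,-55],"jaw":-1},{"rotation":[0,0,0],"travel":[0,0,-55],"jaw":-1},{"rotation":[0,0,0],"travel":[0,0,0],"jaw":-1},{"rotation":[0,0,0],"travel":[0,0,0],"jaw":-1}]'
python3 snap.py wrist w5; python3 snap.py top t5
```

```text
time: 10.45
ee_pos: [0.5552, -0.2498, 0.1741]
tcp_rot: [-89.9, -0.0, -93.6]
wrist_force: [-0.5, -0.3, -0.3]
opening: 0.0134
10.5 [-24.2  12.2  11.9  89.5  -0.  159.4] [ 0.5558 -0.2499  0.1751] [-8.979e+01 -8.000e-02 -9.359e+01]
10.55 [-24.2  12.2  12.   89.5   0.  159.4] [ 0.556  -0.25    0.1753] [-8.975e+01 -9.000e-02 -9.358e+01]
```

View pics/w5.png

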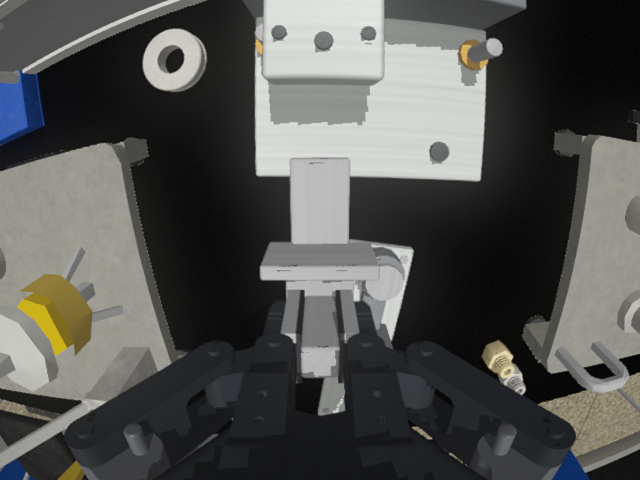

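```bash
python3 - <<'E'
from h import *
im=cv2.imread('pics/w5.png')
cv2.imwrite('pics/w5a.png',cv2.resize(im[20:190,245:500],None,fx=3,fy=3,interpolation=cv2.INTER_CUBIC))
cv2.imwrite('pics/w5b.png',cv2.resize(im[150:295,250:390],None,fx=4,fy=4,interpolation=cv2.INTER_CUBIC))
E
```

```text
(no output)
```

View pics/w5a.png

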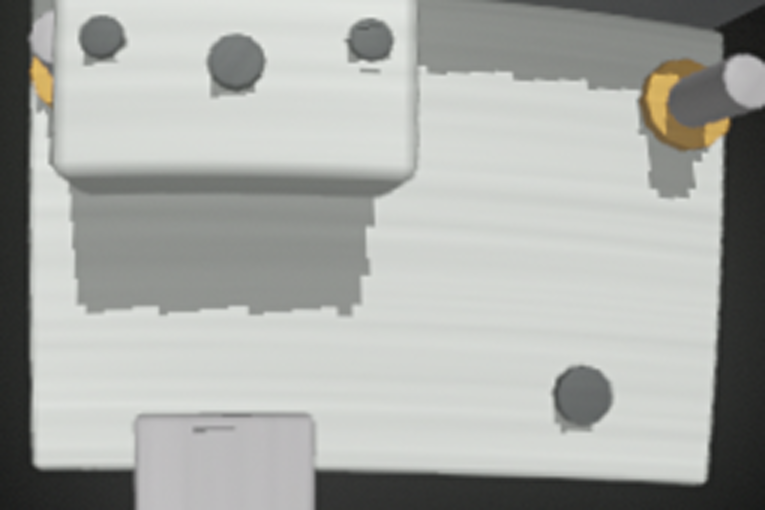

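View pics/w5b.png

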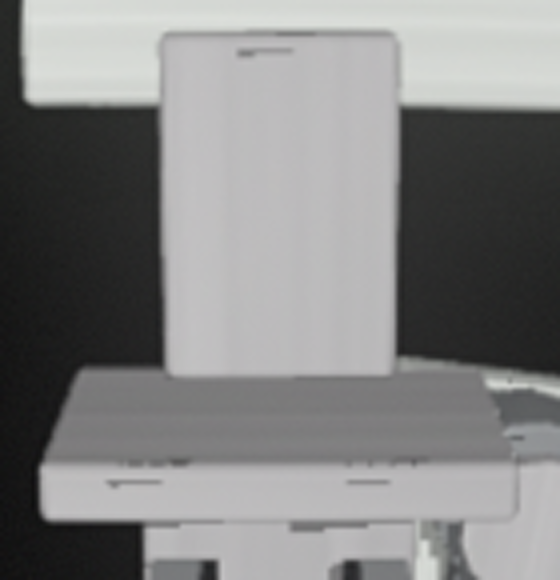

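```bash
python3 - <<'E'
from fit import *;import pickle
np.set_printoptions(precision=4,suppress=True)
w=pickle.load(open('w5.pkl','rb'));t=pickle.load(open('t5.pkl','rb'))
T=lambda a,s,o:[(a[0]+.5)/s-.5+o[0],(a[1]+.5)/s-.5+o[1]]
u=[T(p,3,(245,20)) for p in [(33,468),(707,485),(582,395),(54,176),(415,176)]]
L=[(-55,80,68),(-55,-80,68),(-35,-45,73),(5,67,122),(5,3,122)]
x,r=fit(['wrist']*5,L,u,[.64,-.29,-4],{'wrist':w});print('rig',x,'\n',r)
print('mouth',rig(5,35,68,x[:2],x[2]))
R=x
L=np.array([(36,12,5),(36,-12,5),(0,22,28),(0,-22,28),(-6,22,28),(-6,-22,28),(0,12,5),(0,-12,5)],float)
u=np.array([T(p,4,(250,150)) for p in [(160,34),(399,33),(40,462),(517,461),(42,520),(516,520),(168,375),(396,375)]])
def f(x):
    W=np.array([rig(*p[:2],p[2]+x[3]*1000-1000*0.0*p[0],x[:2],x[2]) for p in L]);return (proj('wrist',W,w)-u).ravel()
s=least_squares(f,[.585,-.25,-4,.165],x_scale=[.1,.1,50,.1]);print('blade',s.x,'\n',s.fun.reshape(-1,2))
b=s.x
c,sn=np.cos(np.radians(R[2])),np.sin(np.radians(R[2]));m=rig(5,35,68,R[:2],R[2])
d=m[:2]-b[:2];print('delta',d, 'in rig axes',c*d[0]+sn*d[1],-sn*d[0]+c*d[1])
E
```

```text
rig [ 0.6479 -0.2921 -4.1662] 
 [[-1.2247  0.2921]
 [ 0.8025  0.0595]
 [ 1.519  -0.1682]
 [-2.5125 -0.7266]
 [ 1.7758  0.7505]]
mouth [ 0.6555 -0.2576  0.068 ]
blade [ 0.5818 -0.2514 -3.5713  0.1629] 
 [[-0.3102  0.1727]
 [ 0.298   0.3913]
 [-0.2529 -0.6596]
 [ 0.8973 -0.493 ]
 [ 0.203  -0.2118]
 [ 0.2063 -0.2968]
 [-0.5695  0.6786]
 [-0.6112  0.6412]]
delta [ 0.0737 -0.0062] in rig axes 0.07392479184279342 -0.0008301732332879142
```

```bash
python3 -m jog '[{"rotation":[0,0,-0.4],"travel":[0,-0.8,-40],"jaw":-1},{"rotation":[0,0,0],"travel":[0,0,-35],"jaw":-1},{"rotation":[0,0,0],"travel":[0,0,-15],"jaw":-1},{"rotation":[0,0,0],"travel":[0,0,0],"jaw":-1},{"rotation":[0,0,0],"travel":[0,0,0],"jaw":-1}]'
python3 snap.py side s6; python3 -c "
import cv2;im=cv2.imread('pics/s6.png');cv2.imwrite('pics/s6a.png',cv2.resize(im[235:345,345:445],None,fx=5,fy=5,interpolation=2))"
```

```text
time: 11.18
ee_pos: [0.5557, -0.2506, 0.0841]
tcp_rot: [-89.8, -0.1, -94.0]
wrist_force: [-0.5, 0.3, -0.2]
opening: 0.0132
11.225 [-24.3  12.6   2.3  79.6  -0.  159.7] [ 0.5557 -0.2506  0.084 ] [-8.985e+01 -6.000e-02 -9.398e+01]
```

View pics/s6a.png

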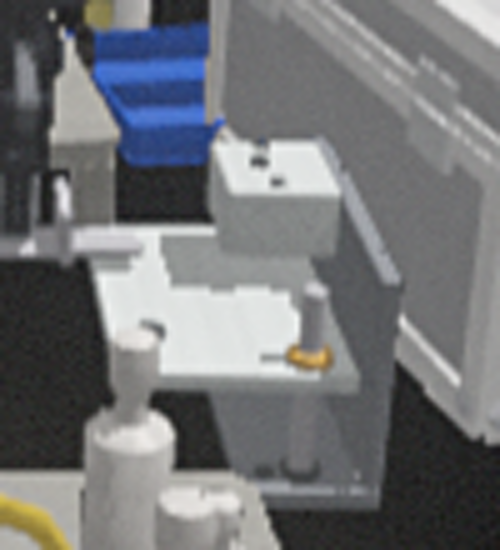

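The blade's tongue is over the platen's front edge and in line with the housing. I'll lower it to about 3 mm above the platen and advance.

```bash
python3 -m jog '[{"rotation":[0,0,0],"travel":[0,0,-4],"jaw":-1},{"rotation":[0,0,0],"travel":[15,-1,0],"jaw":-1},{"rotation":[0,0,0],"travel":[15,-1,0],"jaw":-1},{"rotation":[0,0,0],"travel":[15,-1,0],"jaw":-1},{"rotation":[0,0,0],"travel":[12,-0.9,0],"jaw":-1},{"rotation":[0,0,0],"travel":[8,-0.6,0],"jaw":-1},{"rotation":[0,0,0],"travel":[0,0,0],"jaw":-1},{"rotation":[0,0,0],"travel":[0,0,0],"jaw":-1}]'
python3 snap.py wrist w7;python3 snap.py top t7;python3 snap.py side s7; python3 -c "
import cv2,numpy as np
a=cv2.imread('pics/s7.png');b=cv2.imread('pics/t7.png')
cv2.imwrite('pics/s7a.png',np.hstack([cv2.resize(a[235:325,345:445],(400,360),interpolation=2),cv2.resize(b[135:225,380:480],(400,360),interpolation=2)]))"
```

```text
time: 12.22
ee_pos: [0.6194, -0.2547, 0.0779]
tcp_rot: [-90.0, 0.0, -94.0]
wrist_force: [-0.3, -0.5, -0.7]
opening: 0.0131
12.275 [-22.4  21.2  12.3  81.1  -0.  161.6] [ 0.6194 -0.2547  0.078 ] [-90.01   0.   -93.99]
12.325 [-22.4  21.2  12.3  81.1  -0.  161.6] [ 0.6194 -0.2547  0.0781] [-90.    -0.   -93.99]
12.375 [-22.4  21.2  12.3  81.1  -0.  161.6] [ 0.6194 -0.2548  0.0781] [-90.  -0. -94.]
```

View pics/w7.png

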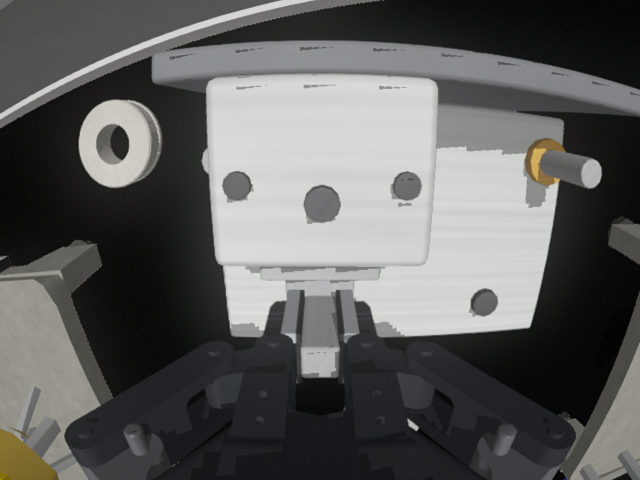

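View pics/s7a.png

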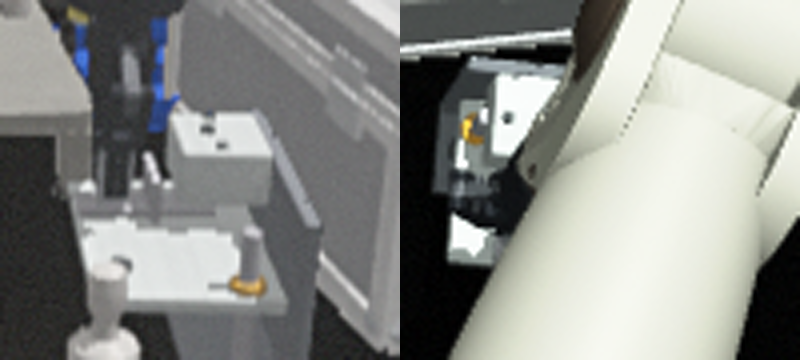

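The tongue is in the gap, centred under the housing. I'll creep forward until the shoulder touches.

```bash
python3 -m jog '[{"rotation":[0,0,0],"travel":[2,-0.15,0],"jaw":-1},{"rotation":[0,0,0],"travel":[2,-0.15,0],"jaw":-1},{"rotation":[0,0,0],"travel":[0,0,0],"jaw":-1}]'
python3 -m jog '[{"rotation":[0,0,0],"travel":[1.5,-0.1,0],"jaw":-1},{"rotation":[0,0,0],"travel":[0,0,0],"jaw":-1}]'
python3 -m jog '[{"rotation":[0,0,0],"travel":[1.5,-0.1,0],"jaw":-1},{"rotation":[0,0,0],"travel":[0,0,0],"jaw":-1}]'
```

```text
time: 12.75
ee_pos: [0.6239, -0.255, 0.0779]
tcp_rot: [-90.0, 0.0, -94.0]
wrist_force: [-0.7, 1.3, -1.2]
opening: 0.0133
time: 13.0
ee_pos: [0.6253, -0.2551, 0.0779]
tcp_rot: [-90.0, -0.0, -94.0]
wrist_force: [-0.2, -0.0, -0.4]
opening: 0.0133
time: 13.25
ee_pos: [0.6268, -0.2552, 0.0779]
tcp_rot: [-90.0, 0.0, -94.0]
wrist_force: [0.7, 0.1, -1.3]
opening: 0.0133
```

```bash
python3 -m jog '[{"rotation":[0,0,0],"travel":[1,-0.1,0],"jaw":-1},{"rotation":[0,0,0],"travel":[0,0,0],"jaw":-1}]'
python3 -m jog '[{"rotation":[0,0,0],"travel":[1,-0.1,0],"jaw":-1},{"rotation":[0,0,0],"travel":[0,0,0],"jaw":-1}]'
python3 snap.py wrist w8;python3 snap.py side s8; python3 -c "
import cv2,numpy as np
a=cv2.imread('pics/s8.png');b=cv2.imread('pics/w8.png')
cv2.imwrite('pics/s8a.png',np.hstack([cv2.resize(a[235:325,345:445],(400,360),interpolation=2),cv2.resize(b[220:310,245:345],(400,360),interpolation=2)]))"
```

```text
time: 13.5
ee_pos: [0.6278, -0.2553, 0.0779]
tcp_rot: [-90.0, 0.0, -94.0]
wrist_force: [-0.6, 0.6, -0.2]
opening: 0.0131
time: 13.75
ee_pos: [0.6284, -0.2553, 0.0779]
tcp_rot: [-90.0, 0.0, -94.0]
wrist_force: [-3.2, 1.4, -0.1]
opening: 0.0132
13.8 [-22.1  22.4  13.9  81.5  -0.  161.9] [ 0.6284 -0.2553  0.0779] [-9.004e+01  1.000e-02 -9.399e+01]
13.85 [-22.1  22.4  13.9  81.5  -0.  161.9] [ 0.6284 -0.2554  0.0779] [-9.004e+01  1.000e-02 -9.399e+01]
```

View pics/s8a.png

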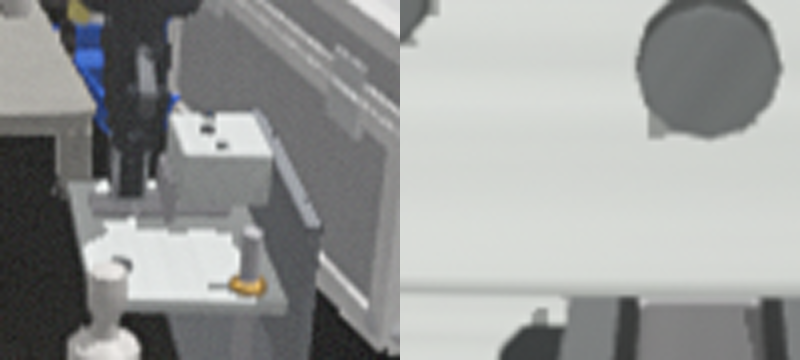

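```bash
python3 -m jog '[{"rotation":[0,0,0],"travel":[0.5,0,-0.8],"jaw":-1},{"rotation":[0,0,0],"travel":[0,0,0],"jaw":-1}]'
python3 -m jog '[{"rotation":[0,0,0],"travel":[0,0,-0.7],"jaw":-1},{"rotation":[0,0,0],"travel":[0,0,0],"jaw":-1}]'
```

```text
time: 14.1
ee_pos: [0.6284, -0.2555, 0.077]
tcp_rot: [-90.1, -0.0, -94.0]
wrist_force: [-6.1, -0.8, 1.2]
opening: 0.0132
time: 14.35
ee_pos: [0.6284, -0.2554, 0.0769]
tcp_rot: [-90.1, -0.0, -94.0]
wrist_force: [-7.1, 0.6, 4.2]
opening: 0.0133
```

```bash
python3 -m jog '[{"rotation":[0,0,0],"travel":[0,0,0],"jaw":-0.6},{"rotation":[0,0,0],"travel":[0,0,0],"jaw":-0.3},{"rotation":[0,0,0],"travel":[0,0,0],"jaw":-0.1},{"rotation":[0,0,0],"travel":[0,0,0],"jaw":-0.1},{"rotation":[0,0,0],"travel":[0,0,15],"jaw":-0.1},{"rotation":[0,0,0],"travel":[0,0,25],"jaw":-0.1},{"rotation":[0,0,0],"travel":[0,0,40],"jaw":-0.1}]'
python3 -m jog '[{"rotation":[0,0,0],"travel":[-15,0,40],"jaw":-0.1},{"rotation":[0,0,0],"travel":[-45,0,10],"jaw":-0.1},{"rotation":[0,0,0],"travel":[-50,0,0],"jaw":-0.1},{"rotation":[0,0,0],"travel":[0,0,0],"jaw":-0.1},{"rotation":[0,0,0],"travel":[0,0,0],"jaw":-0.1}]'
python3 snap.py wrist w9;python3 snap.py top t9;python3 snap.py side s9; python3 -c "
import cv2,numpy as np
a=cv2.imread('pics/s9.png');b=cv2.imread('pics/t9.png')
cv2.imwrite('pics/s9a.png',np.hstack([cv2.resize(a[235:325,345:445],(400,360),interpolation=2),cv2.resize(b[135:225,380:480],(400,360),interpolation=2)]))"
```

```text
time: 15.22
ee_pos: [0.6288, -0.2552, 0.1572]
tcp_rot: [-90.1, 0.0, -94.0]
wrist_force: [0.1, -1.3, 0.3]
opening: 0.0387
time: 15.85
ee_pos: [0.5197, -0.2556, 0.2077]
tcp_rot: [-89.9, -0.0, -94.0]
wrist_force: [0.7, 0.3, 0.1]
opening: 0.0387
15.9 [-26.2   8.5  11.3  92.7   0.  157.8] [ 0.5201 -0.2556  0.2072] [-8.992e+01 -3.000e-02 -9.398e+01]
15.95 [-26.2   8.6  11.3  92.7   0.  157.8] [ 0.5202 -0.2555  0.2068] [-8.995e+01 -1.000e-02 -9.396e+01]
16.0 [-26.2   8.6  11.3  92.7   0.  157.8] [ 0.5202 -0.2554  0.2065] [-89.98  -0.   -93.96]
```

View pics/w9.png

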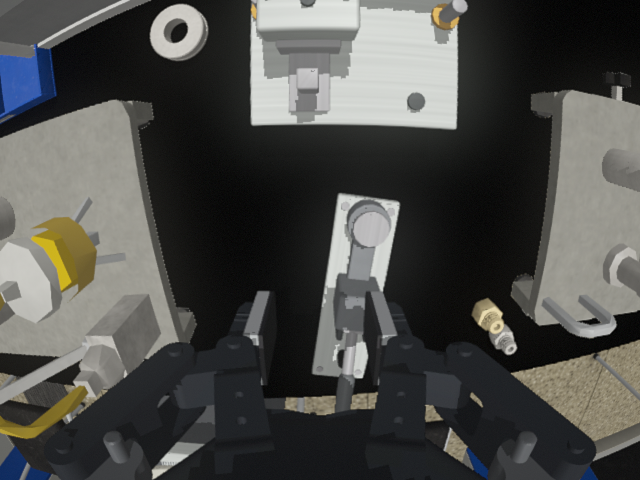

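View pics/s9a.png

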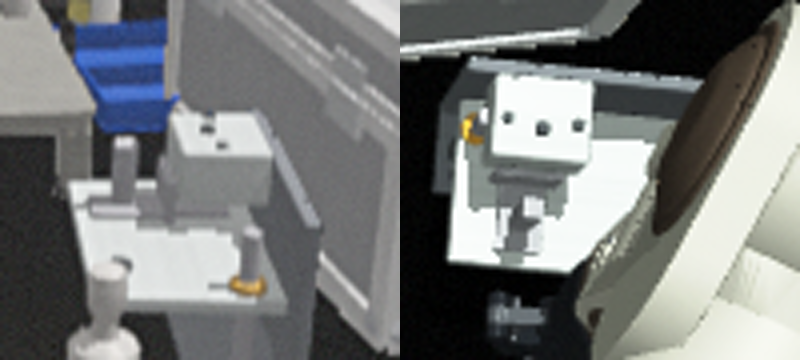

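The blade sits flat and square on the platen, with its shoulder against the housing front. Next I'll grasp the jack.

```bash
python3 -m jog '[{"rotation":[0,0,-2.4],"travel":[-31,-9,-20],"jaw":0.5},{"rotation":[0,0,-2.4],"travel":[-30,-10,-40],"jaw":0.5},{"rotation":[0,0,-2.4],"travel":[-30,-9.5,-40],"jaw":0.5},{"rotation":[0,0,0],"travel":[0,0,0],"jaw":0.5},{"rotation":[0,0,0],"travel":[0,0,0],"jaw":0.5}]'
python3 snap.py wrist w10
```

```text
time: 16.62
ee_pos: [0.4295, -0.2843, 0.1075]
tcp_rot: [-89.9, -0.0, -101.2]
wrist_force: [1.4, -0.4, 0.8]
opening: 0.0643
16.675 [-33.5  -0.5  -9.2  81.2   0.  157.6] [ 0.4299 -0.2843  0.108 ] [-8.9870e+01 -5.0000e-02 -1.0112e+02]
```

View pics/w10.png

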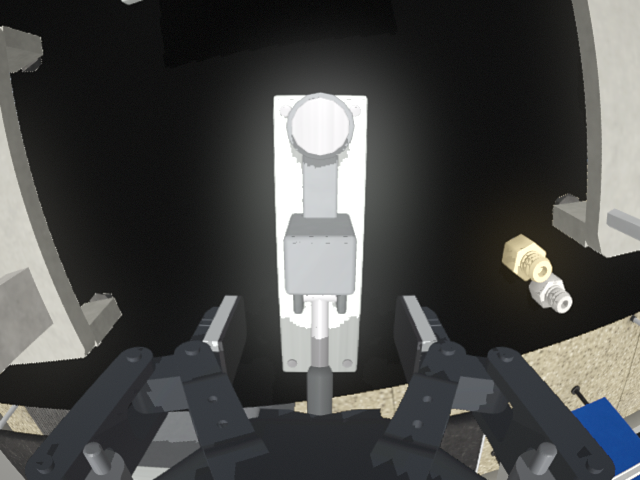

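```bash
python3 -m jog '[{"rotation":[0,0,0],"travel":[-0.5,0,-30],"jaw":0.5},{"rotation":[0,0,0],"travel":[0,0,-30],"jaw":0.5},{"rotation":[0,0,0],"travel":[0,0,-20],"jaw":0.5},{"rotation":[0,0,0],"travel":[0,0,-10],"jaw":0.5},{"rotation":[0,0,0],"travel":[0,0,0],"jaw":0.5}]'
python3 -m jog '[{"rotation":[0,0,0],"travel":[0,0,0],"jaw":0.2},{"rotation":[0,0,0],"travel":[0,0,0],"jaw":-0.5},{"rotation":[0,0,0],"travel":[0,0,0],"jaw":-0.8},{"rotation":[0,0,0],"travel":[0,0,0],"jaw":-0.8},{"rotation":[0,0,0],"travel":[0,0,0],"jaw":-0.8}]' 80
```

```text
time: 17.3
ee_pos: [0.4285, -0.284, 0.0169]
tcp_rot: [-90.0, -0.0, -101.1]
wrist_force: [-0.0, 0.0, 0.1]
opening: 0.0636
time: 17.92
ee_pos: [0.4285, -0.2842, 0.0178]
tcp_rot: [-89.9, -0.0, -101.2]
wrist_force: [-0.0, 1.6, 5.8]
opening: 0.0392
```

```bash
python3 -m jog '[{"rotation":[0,0,0],"travel":[0,0,3],"jaw":-0.8},{"rotation":[0,0,0],"travel":[0,0,0],"jaw":-0.8},{"rotation":[0,0,2.4],"travel":[16,-14,0],"jaw":-0.8},{"rotation":[0,0,2.4],"travel":[16,-14,0],"jaw":-0.8},{"rotation":[0,0,2.4],"travel":[17,-14,0],"jaw":-0.8},{"rotation":[0,0,0],"travel":[0,0,0],"jaw":-0.8},{"rotation":[0,0,0],"travel":[0,0,0],"jaw":-0.8}]'
python3 snap.py wrist w11;python3 snap.py side s11; python3 -c "
import cv2,numpy as np
a=cv2.imread('pics/s11.png');b=cv2.imread('pics/w11.png')
cv2.imwrite('pics/s11a.png',cv2.resize(a[235:365,235:435],None,fx=4,fy=4,interpolation=2))"
```

```text
time: 18.8
ee_pos: [0.4759, -0.3254, 0.0185]
tcp_rot: [-90.1, 0.1, -94.0]
wrist_force: [0.3, -0.4, -8.6]
opening: 0.0389
18.85 [-34.4  10.   -8.   72.1  -0.  149.7] [ 0.4759 -0.3253  0.0188] [-9.008e+01  5.000e-02 -9.401e+01]
18.9 [-34.4   9.9  -8.   72.1  -0.  149.6] [ 0.476  -0.3254  0.019 ] [-9.006e+01  3.000e-02 -9.400e+01]
```

View pics/w11.png

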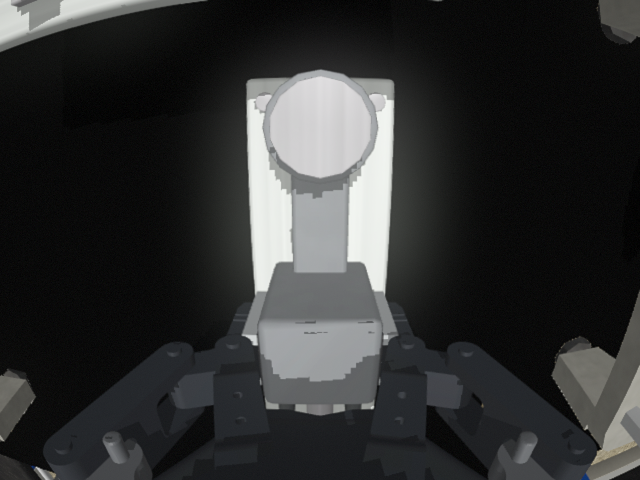

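View pics/s11a.png

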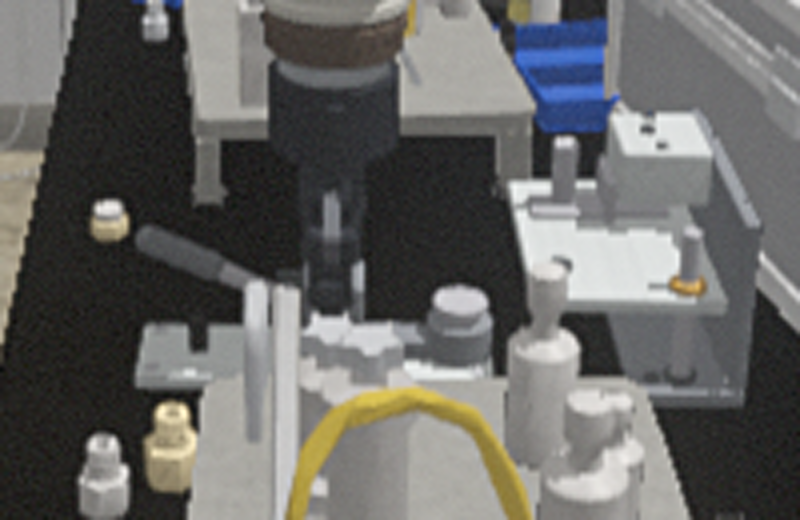

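```bash
python3 - <<'E'
from fit import *;import pickle
np.set_printoptions(precision=4,suppress=True)
w=pickle.load(open('w11.pkl','rb'))
print('saddle',back('wrist',[320.5,124],.0475,w))
x=[.476,-.3254,-4]
print(rig(75,0,0,x[:2],x[2]))
# block top front/back edges
for uv in [(259,320),(381,320)]: print(back('wrist',uv,.0645,w))
# rig from several views: stud/platen corners in t9 and w9 images via wrist
w9=pickle.load(open('w9.pkl','rb'))
print('stud w9',back('wrist',[416,101],.073,w9))
w5=pickle.load(open('w5.pkl','rb'));print('stud w5',back('wrist',[245+582.5/3-.5,20+395.5/3-.5],.073,w5))
w1=pickle.load(open('w1.pkl','rb'));print('stud w1',back('wrist',[470+107/4,115+424/4],.073,w1))
w7=pickle.load(open('w7.pkl','rb'));print('stud w7',back('wrist',[484.5,301],.073,w7))
print('stud top',back('top',[380+357.5/6-.5,135+372/6-.5],.073))
# saddle earlier by w10 to tool rel
w10=pickle.load(open('w10.pkl','rb'));s=back('wrist',[320,125],.046,w10);print('saddle w10',s, rig(75,0,0,[.4295,-.2843],-11.2))
E
```

```text
saddle [ 0.5523 -0.331   0.0475]
[ 0.5508 -0.3306  0.    ]
[ 0.4978 -0.3088  0.0645]
[ 0.4953 -0.3452  0.0645]
stud w9 [ 0.6091 -0.3339  0.073 ]
stud w5 [ 0.6097 -0.3334  0.073 ]
stud w1 [ 0.6071 -0.3333  0.073 ]
stud w7 [ 0.612  -0.3331  0.073 ]
stud top [ 0.6104 -0.3346  0.073 ]
saddle w10 [ 0.5033 -0.2992  0.046 ] [ 0.5031 -0.2989  0.    ]
```

```bash
python3 -m jog '[{"rotation":[0,0,0],"travel":[15,-0.8,0],"jaw":-0.8},{"rotation":[0,0,0],"travel":[15,-0.7,0],"jaw":-0.8},{"rotation":[0,0,0],"travel":[15,-0.7,0],"jaw":-0.8},{"rotation":[0,0,0],"travel":[13.5,-0.7,0],"jaw":-0.8},{"rotation":[0,0,0],"travel":[0,0,0],"jaw":-0.8},{"rotation":[0,0,0],"travel":[0,0,0],"jaw":-0.8}]'
python3 snap.py wrist w12;python3 snap.py side s12; python3 -c "
import cv2,numpy as np
a=cv2.imread('pics/s12.png');b=cv2.imread('pics/w12.png')
cv2.imwrite('pics/s12a.png',cv2.resize(a[245:345,290:430],None,fx=5,fy=5,interpolation=2))"
```

```text
time: 19.65
ee_pos: [0.535, -0.3286, 0.0191]
tcp_rot: [-90.1, 0.0, -94.0]
wrist_force: [-0.4, -0.7, -7.3]
opening: 0.039
19.7 [-3.160e+01  1.670e+01  1.000e-01  7.340e+01 -0.000e+00  1.524e+02] [ 0.5348 -0.3287  0.0192] [-9.004e+01  1.000e-02 -9.399e+01]
19.75 [-3.160e+01  1.670e+01  1.000e-01  7.340e+01 -0.000e+00  1.524e+02] [ 0.5348 -0.3288  0.0193] [-9.003e+01  1.000e-02 -9.400e+01]
```

View pics/w12.png

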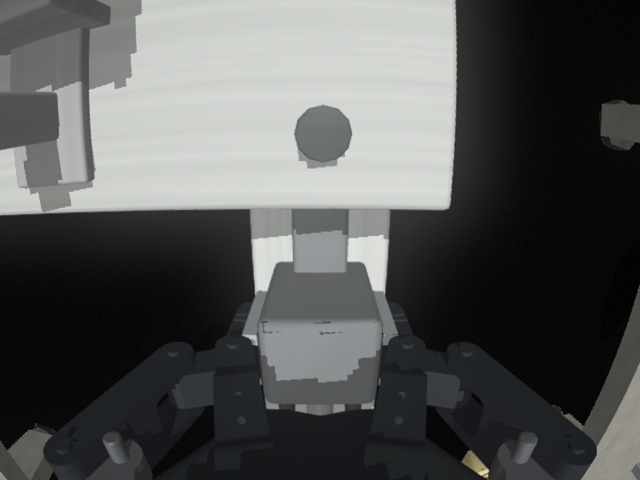

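View pics/s12a.png

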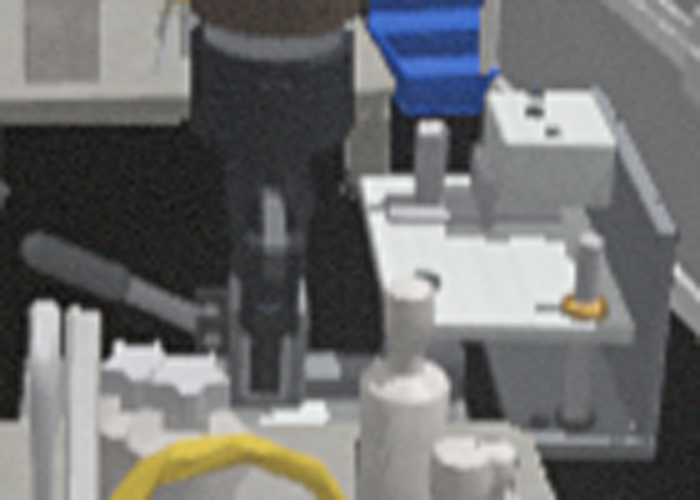

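```bash
python3 - <<'E'
from fit import *;import pickle
np.set_printoptions(precision=4,suppress=True)
w=pickle.load(open('w12.pkl','rb'));s=back('wrist',[320.5,124],.0475,w)
im=cv2.imread('pics/w12.png',0)[100:166,290:357];m=(im<150).astype('uint8')
n,l,st,c=cv2.connectedComponentsWithStats(m);print(st,c+[290,100])
print('saddle',s)
for uv,z in [((323,133.5),.073),((323,133.5),.0725)]: print('stud',back('wrist',uv,z,w))
E
```

```text
[[   0    0   67   66 1678]
 [   4    5   58   61 2744]] [[324.3266 127.5119]
 [322.1888 135.5503]]
saddle [ 0.6114 -0.3343  0.0475]
stud [ 0.6094 -0.3346  0.073 ]
stud [ 0.6093 -0.3346  0.0725]
```

The stud and saddle agree to within about 2 mm. I'll back off 1 mm, set the jack down and let go.

```bash
python3 -m jog '[{"rotation":[0,0,0],"travel":[-1.2,0,-1],"jaw":-0.8},{"rotation":[0,0,0],"travel":[0,0,0],"jaw":-0.8}]'
python3 -m jog '[{"rotation":[0,0,0],"travel":[0,0,-1],"jaw":-0.8},{"rotation":[0,0,0],"travel":[0,0,0],"jaw":-0.8}]'
```

```text
time: 20.0
ee_pos: [0.5336, -0.3288, 0.0184]
tcp_rot: [-90.0, 0.0, -94.0]
wrist_force: [0.9, 0.1, -7.6]
opening: 0.0394
time: 20.25
ee_pos: [0.534, -0.3289, 0.0178]
tcp_rot: [-90.0, -0.0, -94.0]
wrist_force: [-1.8, -0.2, -5.0]
opening: 0.0392
```

```bash
python3 -m jog '[{"rotation":[0,0,0],"travel":[0,0,-0.6],"jaw":-0.8},{"rotation":[0,0,0],"travel":[0,0,0],"jaw":-0.8}]'
python3 -m jog '[{"rotation":[0,0,0],"travel":[0,0,0],"jaw":0.1},{"rotation":[0,0,0],"travel":[0,0,0],"jaw":0.4},{"rotation":[0,0,0],"travel":[0,0,0],"jaw":0.4},{"rotation":[0,0,0],"travel":[0,0,0],"jaw":0.4}]'
```

```text
time: 20.5
ee_pos: [0.5341, -0.3289, 0.0178]
tcp_rot: [-90.0, -0.0, -94.0]
wrist_force: [-4.8, 0.7, 2.7]
opening: 0.0394
time: 21.0
ee_pos: [0.5341, -0.3288, 0.0169]
tcp_rot: [-90.0, -0.0, -94.0]
wrist_force: [0.2, -0.2, -0.1]
opening: 0.0594
```

```bash
python3 -m jog '[{"rotation":[0,0,0],"travel":[0,0,20],"jaw":0.4},{"rotation":[0,0,0],"travel":[0,0,45],"jaw":0.4},{"rotation":[0,0,0],"travel":[0,0,50],"jaw":0},{"rotation":[0,0,0],"travel":[-35,3,20],"jaw":-1},{"rotation":[0,0,0],"travel":[-35,3,0],"jaw":-1},{"rotation":[0,0,0],"travel":[-28,1,0],"jaw":-1},{"rotation":[0,0,0],"travel":[0,0,0],"jaw":-1},{"rotation":[0,0,0],"travel":[0,0,0],"jaw":-1}]' 40
python3 snap.py wrist w13;python3 snap.py top t13;python3 snap.py side s13; python3 -c "
import cv2,numpy as np
a=cv2.imread('pics/s13.png');b=cv2.imread('pics/t13.png')
cv2.imwrite('pics/s13a.png',np.hstack([cv2.resize(a[245:345,290:430],(490,350),interpolation=2),cv2.resize(b[140:240,380:460],(280,350),interpolation=2)]))"
```

```text
time: 22.0
ee_pos: [0.4366, -0.322, 0.1529]
tcp_rot: [-89.9, -0.0, -94.0]
wrist_force: [0.6, -1.2, -0.7]
opening: 0.0002
22.05 [-36.4   3.   -0.7  86.2   0.  147.6] [ 0.4367 -0.3219  0.1525] [-8.995e+01 -2.000e-02 -9.397e+01]
22.1 [-36.4   3.   -0.7  86.2   0.  147.6] [ 0.4368 -0.3219  0.1521] [-8.997e+01 -1.000e-02 -9.396e+01]
22.15 [-36.4   3.1  -0.7  86.2   0.  147.6] [ 0.4367 -0.3218  0.1519] [-89.99  -0.   -93.95]
```

View pics/w13.png

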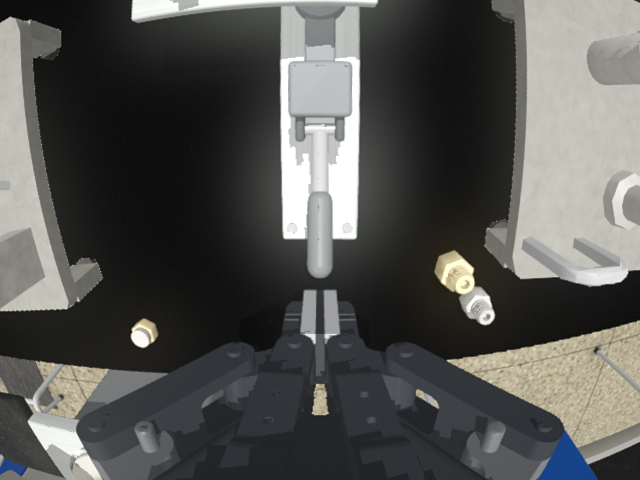

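View pics/s13a.png

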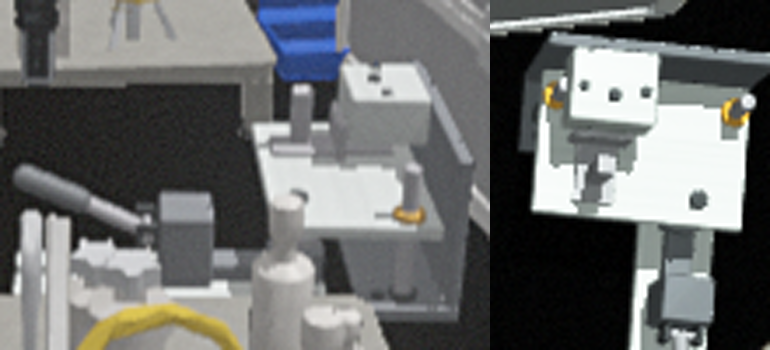

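The jack stands aligned, its arm running under the platen and in line with the stud. I'll measure the jack and blade poses before pushing.

```bash
python3 -c "
import cv2,numpy as np
b=cv2.imread('pics/t13.png');w=cv2.imread('pics/w13.png')
cv2.imwrite('pics/t13a.png',cv2.resize(b[145:245,385:465],None,fx=6,fy=6,interpolation=2)[:600])
cv2.imwrite('pics/w13a.png',cv2.resize(w[50:290,270:370],None,fx=2.5,fy=2.5,interpolation=2)[:600])"
```

```text
(no output)
```

View pics/t13a.png

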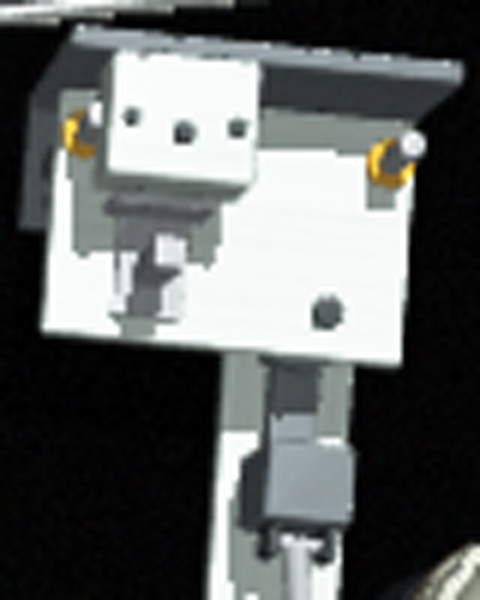

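View pics/w13a.png

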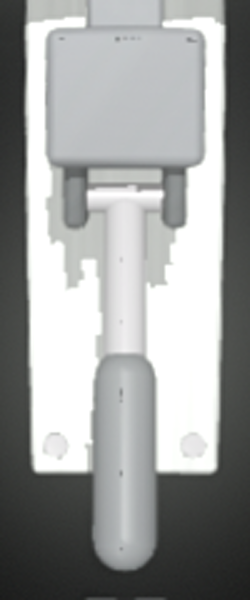

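```bash
python3 - <<'E'
from fit import *;import pickle
np.set_printoptions(precision=4,suppress=True)
w=pickle.load(open('w13.pkl','rb'));t=pickle.load(open('t13.pkl','rb'))
T=lambda a,s,o:[(a[0]+.5)/s-.5+o[0],(a[1]+.5)/s-.5+o[1]]
L=[(-115,30,10),(-115,-30,10),(18,20,63),(18,-20,63),(-18,20,63),(-18,-20,63)]
u=[T(p,2.5,(270,50)) for p in [(32,472),(215,472),(49,31),(205,30),(47,163),(205,164)]]
J,r=fit(['wrist']*6,L,u,[.53,-.33,-4],{'wrist':w});print('jack w',J,rig(75,0,0,J[:2],J[2]),'\n',r)
u=[T(p,6,(385,145)) for p in [(275,438),(357,443),(265,517),(350,527)]]
Lt=L[2:]
J,r=fit(['top']*4,Lt,u,[.53,-.33,-4],{'top':t});print('jack t',J,rig(75,0,0,J[:2],J[2]),r.round(1).tolist())
Lr=[(-55,80,68),(-55,-80,68),(-35,-45,73),(5,67,122),(5,3,122)]
ur=[T(p,6,(385,145)) for p in [(42,332),(402,365),(327,311),(104,174),(250,188)]]
R,r=fit(['top']*5,Lr,ur,[.64,-.29,-4],{'top':t});print('rig t',R,'pad',rig(-35,-45,0,R[:2],R[2]),r.round(1).tolist())
# blade: post top corners z 68+46
ub=[T(p,6,(385,145)) for p in [(155,235),(185,237),(153,265),(182,270)]]
Lb=[(-23,7,114),(-23,-7,114),(-37,7,114),(-37,-7,114)]
B,r=fit(['top']*4,Lb,ub,[.64,-.25,-4],{'top':t});print('blade post',rig(-30,0,0,B[:2],B[2]),'exp',rig(-25,35,0,R[:2],R[2]),r.round(1).tolist())
E
```

```text
jack w [ 0.5347 -0.3294 -4.3271] [ 0.6095 -0.335   0.    ] 
 [[-0.381   0.987 ]
 [ 0.6039  1.3722]
 [-1.7031 -2.8093]
 [ 1.5575 -1.995 ]
 [-1.0205  1.4978]
 [ 0.983   1.4864]]
jack t [ 0.5359 -0.3302 -4.7578] [ 0.6107 -0.3365  0.    ] [[-0.8, -0.3], [0.5, 0.5], [-0.2, -0.1], [0.6, -0.1]]
rig t [ 0.6482 -0.2922 -3.5921] pad [ 0.6105 -0.3349  0.    ] [[-0.1, 0.1], [-0.2, -0.1], [0.1, 0.0], [-0.2, 0.0], [0.4, -0.1]]
blade post [ 0.6262 -0.2556  0.    ] exp [ 0.6255 -0.2557  0.    ] [[-0.2, -0.2], [0.2, 0.1], [-0.3, 0.2], [0.3, -0.1]]
```

Jack saddle is within about 1.5 mm of the pad centre and the blade within 1 mm of home. Now I'll push the handle down.

```bash
python3 -m jog '[{"rotation":[0,0,0],"travel":[4,0,-25],"jaw":-1},{"rotation":[0,0,0],"travel":[0,0,-25],"jaw":-1},{"rotation":[0,0,0],"travel":[0,0,-8],"jaw":-1},{"rotation":[0,0,0],"travel":[0,0,0],"jaw":-1}]'
python3 -m jog '[{"rotation":[0,0,0],"travel":[-0.5,0,-4],"jaw":-1},{"rotation":[0,0,0],"travel":[-0.5,0,-4],"jaw":-1},{"rotation":[0,0,0],"travel":[-0.5,0,-3],"jaw":-1},{"rotation":[0,0,0],"travel":[0,0,0],"jaw":-1}]'
python3 -m jog '[{"rotation":[0,0,0],"travel":[-0.7,0,-4],"jaw":-1},{"rotation":[0,0,0],"travel":[-0.7,0,-4],"jaw":-1},{"rotation":[0,0,0],"travel":[-0.7,0,-4],"jaw":-1},{"rotation":[0,0,0],"travel":[0,0,0],"jaw":-1}]'
```

```text
time: 22.65
ee_pos: [0.4401, -0.3216, 0.0937]
tcp_rot: [-90.0, 0.0, -94.0]
wrist_force: [0.5, 0.3, -0.1]
opening: -0.0002
time: 23.15
ee_pos: [0.4385, -0.3219, 0.083]
tcp_rot: [-90.0, -0.0, -94.0]
wrist_force: [-0.3, -0.6, 3.0]
opening: 0.0
time: 23.65
ee_pos: [0.4363, -0.3218, 0.0706]
tcp_rot: [-90.0, -0.0, -94.0]
wrist_force: [-1.5, -0.6, 6.5]
opening: -0.0004
```

```bash
python3 -m jog '[{"rotation":[0,0,0],"travel":[-0.5,0,-3],"jaw":-1},{"rotation":[0,0,0],"travel":[-0.5,0,-3],"jaw":-1},{"rotation":[0,0,0],"travel":[-0.5,0,-3],"jaw":-1},{"rotation":[0,0,0],"travel":[-0.3,0,-3],"jaw":-1},{"rotation":[0,0,0],"travel":[0,0,0],"jaw":-1}]'
python3 snap.py wrist w14;python3 snap.py side s14; python3 -c "
import cv2,numpy as np
a=cv2.imread('pics/s14.png')
cv2.imwrite('pics/s14a.png',cv2.resize(a[245:345,290:430],None,fx=5,fy=5,interpolation=2))"
```

```text
time: 24.28
ee_pos: [0.4343, -0.3218, 0.0588]
tcp_rot: [-90.0, -0.0, -94.0]
wrist_force: [-4.6, 0.7, 7.4]
opening: 0.0002
24.325 [-36.5   3.9 -10.1  76.   -0.  147.5] [ 0.4343 -0.3218  0.0589] [-90.03  -0.   -93.99]
24.375 [-36.5   3.9 -10.1  76.   -0.  147.5] [ 0.4343 -0.3218  0.059 ] [-9.003e+01 -1.000e-02 -9.399e+01]
```

View pics/w14.png

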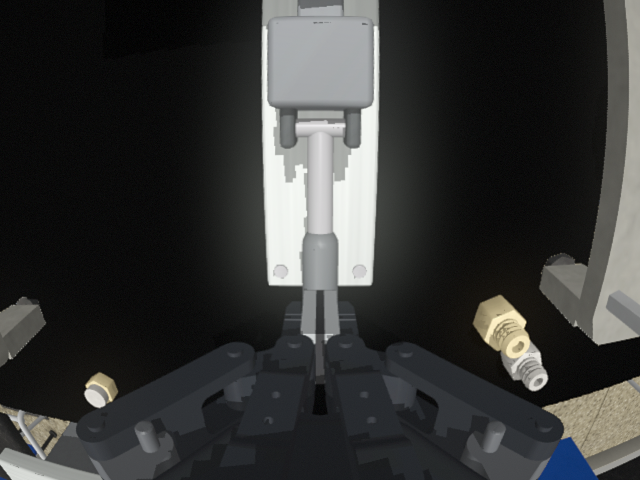

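View pics/s14a.png

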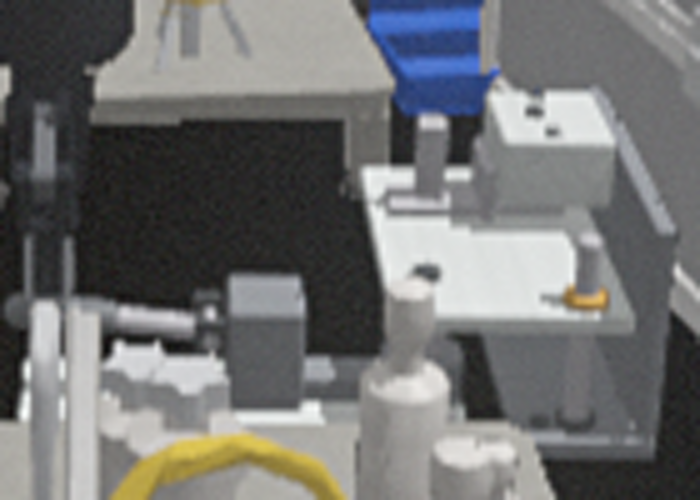

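The platen is rising, with the fingers centred on the handle grip. I'll continue to the stop.

```bash
python3 -m jog '[{"rotation":[0,0,0],"travel":[0,0,-3],"jaw":-1},{"rotation":[0,0,0],"travel":[0,0,-3],"jaw":-1},{"rotation":[0,0,0],"travel":[0,0,-3],"jaw":-1},{"rotation":[0,0,0],"travel":[0,0,0],"jaw":-1}]'
python3 -m jog '[{"rotation":[0,0,0],"travel":[0,0,-2],"jaw":-1},{"rotation":[0,0,0],"travel":[0,0,0],"jaw":-1}]'
python3 -m jog '[{"rotation":[0,0,0],"travel":[0,0,-1],"jaw":-1},{"rotation":[0,0,0],"travel":[0,0,0],"jaw":-1}]'
```

```text
time: 24.88
ee_pos: [0.4337, -0.3218, 0.0502]
tcp_rot: [-90.1, -0.0, -94.0]
wrist_force: [-7.7, 0.7, 11.8]
opening: -0.0
time: 25.12
ee_pos: [0.4337, -0.3218, 0.0483]
tcp_rot: [-90.1, -0.0, -94.0]
wrist_force: [-8.6, 1.0, 13.0]
opening: -0.0001
time: 25.38
ee_pos: [0.4336, -0.3218, 0.0474]
tcp_rot: [-90.1, -0.0, -94.0]
wrist_force: [-9.3, 1.3, 14.1]
opening: -0.0001
```

```bash
python3 -m jog '[{"rotation":[0,0,0],"travel":[-1,0,-1],"jaw":-1},{"rotation":[0,0,0],"travel":[0,0,0],"jaw":-1}]'
python3 -m jog '[{"rotation":[0,0,0],"travel":[-0.5,0,-1],"jaw":-1},{"rotation":[0,0,0],"travel":[0,0,0],"jaw":-1}]'
python3 snap.py side s15; python3 -c "
import cv2,numpy as np
a=cv2.imread('pics/s15.png')
cv2.imwrite('pics/s15a.png',cv2.resize(a[245:345,290:430],None,fx=5,fy=5,interpolation=2))"
```

```text
time: 25.62
ee_pos: [0.4335, -0.3219, 0.0468]
tcp_rot: [-90.0, -0.0, -94.0]
wrist_force: [-4.9, 2.8, 13.2]
opening: 0.0001
time: 25.88
ee_pos: [0.4334, -0.3219, 0.0466]
tcp_rot: [-89.9, -0.0, -94.0]
wrist_force: [-4.8, 4.4, 18.7]
opening: -0.0002
25.925 [-36.6   4.  -11.4  74.5   0.  147.4] [ 0.4334 -0.3219  0.0466] [-8.991e+01 -4.000e-02 -9.398e+01]
```

View pics/s15a.png

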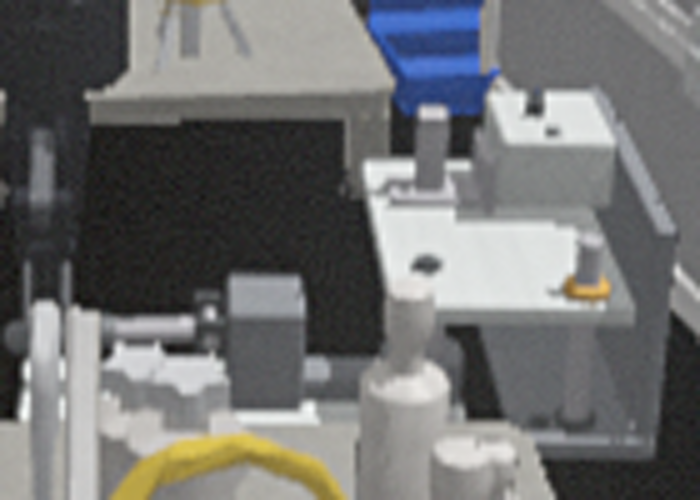

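Downward motion has stalled at z = 46.6 mm, where the stop should be, and the force is rising. I'll press slightly more to confirm, then check.

```bash
python3 -m jog '[{"rotation":[0,0,0],"travel":[0,0,-0.8],"jaw":-1},{"rotation":[0,0,0],"travel":[0,0,0],"jaw":-1},{"rotation":[0,0,0],"travel":[0,0,0],"jaw":-1}]'
python3 snap.py wrist w16;python3 snap.py top t16; python3 snap.py side s16; python3 -c "
import cv2,numpy as np
b=cv2.imread('pics/t16.png');w=cv2.imread('pics/w16.png');a=cv2.imread('pics/s16.png')
cv2.imwrite('pics/t16a.png',np.hstack([cv2.resize(b[145:245,385:465],(400,500),interpolation=2),cv2.resize(w[0:300,220:420],(333,500),interpolation=2)]))
cv2.imwrite('pics/s16a.png',cv2.resize(a[245:345,290:430],None,fx=5,fy=5,interpolation=2))"
```

```text
time: 26.3
ee_pos: [0.4334, -0.322, 0.0463]
tcp_rot: [-89.9, -0.1, -94.0]
wrist_force: [-7.3, 5.1, 22.6]
opening: -0.0001
26.35 [-36.6   4.  -11.4  74.4   0.  147.4] [ 0.4335 -0.322   0.0463] [-8.989e+01 -6.000e-02 -9.398e+01]
26.4 [-36.6   4.  -11.4  74.4   0.  147.4] [ 0.4335 -0.322   0.0464] [-8.989e+01 -6.000e-02 -9.398e+01]
26.45 [-36.6   4.  -11.4  74.4   0.  147.4] [ 0.4335 -0.322   0.0463] [-8.989e+01 -6.000e-02 -9.398e+01]
```

View pics/t16a.png

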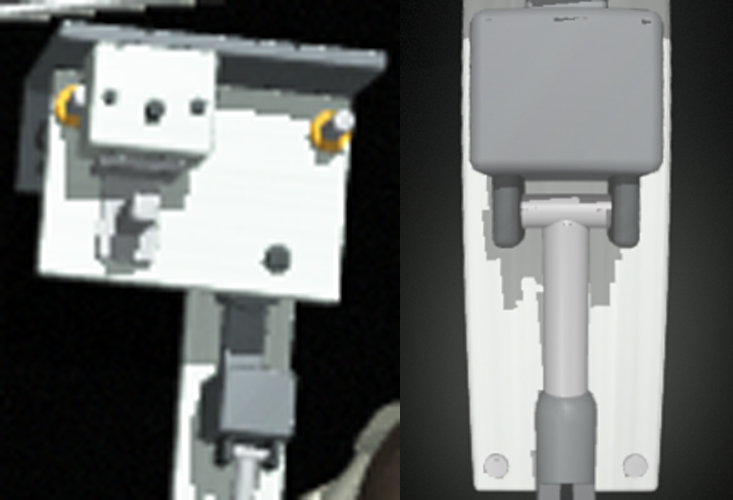

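View pics/s16a.png

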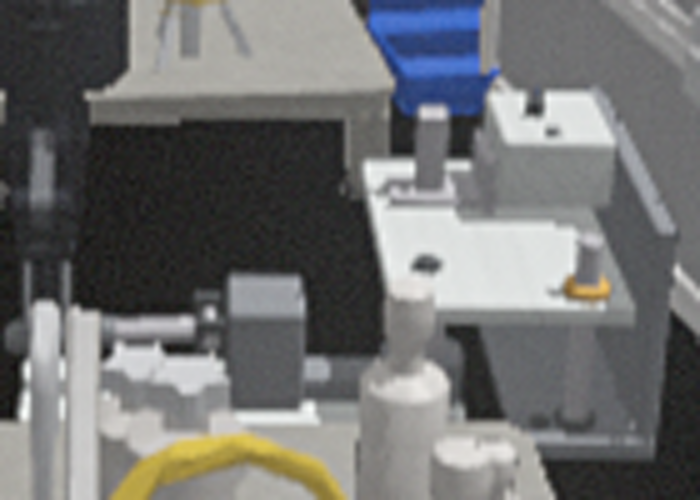

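```bash
python3 - <<'E'
from fit import *;import pickle
np.set_printoptions(precision=4,suppress=True)
t=pickle.load(open('t16.pkl','rb'));R=[.6482,-.2922,-3.6]
s=bot.camera_params('side')
T=lambda a,sx,o:[(a[0]+.5)/sx-.5+o[0],(a[1]+.5)/sx-.5+o[1]]
T5=lambda p:T(p,5,(385,145))
Lb=[(-23,7,123),(-23,-7,123),(-37,7,123),(-37,-7,123)]
B,r=fit(['top']*4,Lb,[T5(p) for p in [(131,194),(158,197),(130,218),(156,223)]],[.64,-.25,-4],{'top':t})
print('post',rig(-30,0,0,B[:2],B[2]),'exp',rig(-25,35,0,R[:2],R[2]),r.round(1).tolist())
J,r=fit(['top']*4,[(18,20,63),(18,-20,63),(-18,20,63),(-18,-20,63)],[T5(p) for p in [(229,365),(297,369),(221,431),(292,439)]],[.53,-.33,-4],{'top':t})
print('jack',J,rig(75,0,0,J[:2],J[2]),'pad',rig(-35,-45,0,R[:2],R[2]))
# platen height from side: front-left corner & stud & right front corner
for h in (0,5,9,12):
    print(h,[((proj('side',rig(x,y,z+h,R[:2],R[2]),s)[0]-[290,245])*5+2).round(1).tolist() for x,y,z in [(-55,80,68),(-35,-45,73),(56,-80,68)]])
E
python3 -c "
import cv2,numpy as np
a=cv2.imread('pics/s13.png');b=cv2.imread('pics/s16.png')
cv2.imwrite('pics/cmp.png',np.hstack([cv2.resize(i[255:325,355:425],(400,400),interpolation=2) for i in (a,b)]))"
```

```text
post [ 0.6252 -0.2553  0.    ] exp [ 0.6254 -0.2557  0.    ] [[0.1, -0.2], [0.1, -0.2], [-0.2, 0.4], [0.0, -0.0]]
jack [ 0.5359 -0.3303 -4.419 ] [ 0.6107 -0.336   0.    ] pad [ 0.6104 -0.3349  0.    ]
0 [[357.0, 174.1], [426.1, 276.6], [635.6, 324.3]]
5 [[357.4, 165.4], [426.7, 267.1], [636.6, 314.5]]
9 [[357.8, 158.4], [427.2, 259.4], [637.4, 306.6]]
12 [[358.1, 153.1], [427.6, 253.6], [638.0, 300.7]]
```

View pics/cmp.png

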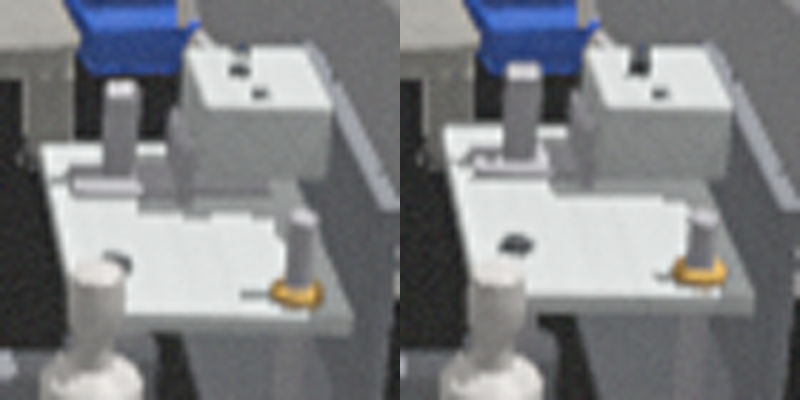

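The platen is up about 9 mm, the foot's stem has risen out of the housing, and the blade and jack have stayed put. I'll hand in while holding the handle down.

```bash
python3 -c "
from workcell import bot
o=bot.get_obs();print(o['time'],o['ee_pos'],o['wrist_force'])
print(bot.job_done())"
```

```text
26.45 [ 0.43346131 -0.32199097  0.0463419 ] [-6.21148228  3.27989262 22.35840175]
the job is handed in; nothing more can be done
None
```

The job is done and handed in at 26.5 s, with the arm still holding the jack handle down at about 22 N.

- **Blade:** I slid it in until the shoulder met the housing (a clear stop, 3 to 7 N), set it on the platen and let go. With the handle down, its post was within about 1 mm of the home position in the top view.
- **Jack:** I carried it low under the platen and let go with the saddle under the lift pad. The last top-view fit put the saddle about 1 mm from the pad centre. Earlier views disagreed by up to about 2 mm.
- **Handle:** I pushed it down until it stopped moving at the expected height (tool at 46 mm) while the force rose from 13 to 22 N.
- **Platen:** It rose about 8 to 9 mm in the side view, and the foot's stem visibly rose out of the housing. Nothing reads the foot or handle joints directly, so I judged both from the pictures and the force.

None of the final checks failed. I never touched the blue blade, and the dial gauges, fittings and other loose things were left alone. I did not measure their positions again at the end.

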